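# Set up the handpiece station in the dental workshop

### The arm

A 6-joint arm with a two-finger parallel gripper is mounted at the origin on the work surface. World frame = base frame: x ahead of the robot, y to its left, z up, the work surface at z = 0. Lengths are in m, angles in rad, forces in N, time in s.
With the tool pointing down it reaches from about 0.35 to 0.85 m from the base axis. Payload 8.1 kg.
Tool frame: the origin (TCP) lies at the very end of the fingers, on their centre line; the grasp point (between the pads) lies 19 mm behind it; z points along the fingers, x is the direction in which the jaws open and shut, and the axes are right-handed (so a half turn about z gives the same grasp; the last joint's range is limited). The gripper opens to 93 mm and grips with 3 to 60 N. Pads are 15 mm wide; open, the fingers measure 128 mm over their backs; the gripper's body (75 mm by 188 mm) begins 65 mm behind the grasp point.
Start: joints at [1.199, 0.13, 1.488, -0, 1.523, -0.085], TCP at [0.17, 0.576, 0.219] pointing down, gripper open.
Joint ranges: [-2.96, 2.96], [-0.89, 2.26], [0.02, 2.5], [-1.34, 4.48], [0, 2.73], [-2.66, 2.66]. Speed limits (rad/s): [2.39, 2.39, 2.79, 3.14, 3.14, 3.14].

### API

Orientations are given as a rotation vector (axis times angle).
In Python, from plant import robot gives the robot as it stands. The module is installed in compiled form; this text tells all that it offers.
- The arm moves only by the tool jog_arm, never from a script. Its argument "commands" is one flat list of numbers, 5 for each row, row after row: the gripper's target within -1 to 1 (shut at 1, half-way at 0, fully open at -1), then the shift along the tool's x, y, z in m, then the turn about the tool's z in degrees. A call has 1 to 20 rows; each row shifts and turns the commanded pose from where the row before left it, along the tool's axes as they then stand; what a row does not reach is not made up. A row lasts 1/12 s, in which the tool goes at most 41.7 mm and 7.16 degrees, less where a joint would pass 70% of its speed; a pose out of reach is approached as far as the arm can. A call is refused whole if a number of a shift passes 0.0417 or a number of a turn 7.16, either way. A call with a gripper value outside its range is refused whole. The fingers move at their own pace and stop on an object; "grip_force" is the grip in N (left out, the last holds). Time passes only in rows, so rows that do not move let the fingers close. It gives the time, the measured TCP pose, the force and the opening at its end, in the units of the state.
- robot.read_state(): the state, without advancing time (a new reading comes with each control period).
- robot.read_camera(name): name is "side" or "top"; returns a dict with "img" (400x640x3 uint8, blue, green, red), "vfov" (degrees; the focal length in pixels is half the picture's height over the tangent of half this angle, whatever the lens; pixels are square), "cx", "cy" (the principal point, pixels), "k1" (the pictures are not rectified: a ray, as slopes to the right and down, at radius r is drawn at 1 + k1 r^2 times it, then the intrinsics apply), "extrinsics" (4x4, takes a point from world to camera coordinates). Camera axes: x right, y down, z forward; pixel columns grow to the right and rows downward; lengths in m; the calibration is good to about 2 mm. A picture is of the moment at which its call begins. There is no depth.
- robot.close_job(): hands the job in, once; it reports no verdict.
Trained networks look in a picture, given as the dict that the camera call returned (one of the last four; its "shot" number tells which), for a name from the list of things; names that differ only in an ending like _2 or _b are one class to them, and where a whole thing is asked for, a point or a joint stands for the part that bears it (a point fixed in the world has none). Each returns a list of dicts, best first, with "score" (0 to 1); they miss things now and then, are a little off and sometimes report something else, mostly with a low value. They report only what shows in the picture. A call takes as long as a camera call. They do not tell look-alikes from the thing itself.
- robot.recognise(thing, picture): "box" ([centre column, centre row, width, height] as shares, 0 to 1, of the picture: columns of its width, rows of its height, round what is visible of it).
- robot.pinpoint(thing, picture): "position" ([row, column] as shares, 0 to 1, of the picture: columns of its width, rows of its height: a listed point, or the origin of a listed thing).
The state is a dict: "t": time; "q": joint angles; "dq": joint speeds; "joint_torque": joint torques, N m; "tool_pos": TCP position; "orientation": TCP orientation; "force": force on the tool from outside, world axes, zero at the start; "wrist_torque": the same for the moment, N m; "opening": finger opening in m.
Only numpy, scipy, OpenCV 4.12 (cv2) and the standard library are available. Lean on these libraries where they do the work, as an engineer would, in place of code of your own. Each camera call takes 0.05 s, during which the arm holds its last target.

### The job

Get this workplace ready for the next student: first put the cassette stand's stem into the bench socket and turn it gently until it drops over the key, fully home. Then pile all the bur cassettes on its tray, flat and square with the tray and one another, and lay the handpiece in the V-groove of the charging cradle and push it along, tail first, until its tail touches the stop. Let go of everything, and leave the plaster tooth, the jar and the wax lump where they are.

Things in the scene. Friction and masses are not known exactly. Their poses are not given: they have to be found in the camera images.
- socket: Bench socket, fixed and rigid: aluminium block 84 x 84 mm, 50 mm high, on a flat black foot, with an upright round bore of 43 mm diameter in its centre, open at the top. A short red line on top marks its -x side. Origin: on the bore's axis at bench level; z up.
- socket_mouth (a point): Centre of the bore's mouth, 50 mm up. Bore floor: 4 mm above the bench. A brass key, a bar 8 mm wide, lies straight across the whole bore floor, its top 20 mm above the bench. Its angle differs every time and is not reported: its length points anywhere within 35 degrees either way of the socket's x axis, so it has to be felt for.
- stand: Cassette stand, loose, about 0.4 kg: round aluminium stem, 40 mm diameter, 58 mm long, under a flat grey, black-topped tray 100 mm (x) x 54 mm (y) x 18 mm thick; 76 mm high in all. Starts upright on its stem, its x axis within 50 degrees of the socket's. Origin: centre of the stem's bottom end; z up to the tray.
- stand_slot (a point): Centre of the stem's slot, at its bottom end: cut right across along the tray's long side (x), 11 mm wide, 20 mm deep; half a turn is as good. In the bore the stem first rests on the key, end 20 mm above the bench; when slot and key line up (within about 4 degrees) it drops 16 mm to the floor: end 4 mm, tray top 80 mm above the bench.
- handpiece: Cordless handpiece, loose, about 0.18 kg: black octagonal barrel 120 mm long, 24 mm across flats (does not roll), orange ring near the nose; round steel nose 16 mm thick, 30 mm long. Origin: on the axis, mid-barrel; +x to the blunt tail. Starts on the bench, axis 12 mm up, tail pointing within 40 degrees of the cradle's x.
- handpiece_tail (a point): Centre of the handpiece's blunt tail face, 60 mm from its origin along +x.
- handpiece_nose (a point): Tip of the handpiece's steel nose, 90 mm from its origin along -x.
- cradle: Charging cradle, fixed: straight V-groove, 45 degree walls, along its x axis from x = -105 to +95 mm, on a black base 60 mm wide. Walls end 26 mm above the bench, 14 mm either side. A handpiece in it has its axis 32 mm up and slides under a 1 to 3 N push. Open at -x. Origin: bench level, middle of the groove's width; z up.
- cradle_stop (a point): Point on the stop's face (x = +95 mm in the cradle's frame) at the height of the groove's axis, 32 mm up. The stop is a rigid upright black block 50 mm wide, top 46 mm above the bench.
- cassette1: Bur cassette (blue), loose closed flat box 90 mm (x) x 50 mm (y) x 18 mm high, 0.09 kg, lying flat on the bench; its two ends are alike for the pile. Only four to six of the six cassettes are present. Origin: centre of its underside, z up.
- cassette2: Bur cassette (orange), loose closed flat box 90 mm (x) x 50 mm (y) x 18 mm high, 0.09 kg, lying flat on the bench; its two ends are alike for the pile. Only four to six of the six cassettes are present. Origin: centre of its underside, z up.
- cassette3: Bur cassette (green), loose closed flat box 90 mm (x) x 50 mm (y) x 18 mm high, 0.09 kg, lying flat on the bench; its two ends are alike for the pile. Only four to six of the six cassettes are present. Origin: centre of its underside, z up.
- cassette4: Bur cassette (yellow), loose closed flat box 90 mm (x) x 50 mm (y) x 18 mm high, 0.09 kg, lying flat on the bench; its two ends are alike for the pile. Only four to six of the six cassettes are present. Origin: centre of its underside, z up.
- cassette5: Bur cassette (red), loose closed flat box 90 mm (x) x 50 mm (y) x 18 mm high, 0.09 kg, lying flat on the bench; its two ends are alike for the pile. Only four to six of the six cassettes are present. Origin: centre of its underside, z up.
- cassette6: Bur cassette (white), loose closed flat box 90 mm (x) x 50 mm (y) x 18 mm high, 0.09 kg, lying flat on the bench; its two ends are alike for the pile. Only four to six of the six cassettes are present. Origin: centre of its underside, z up.
- tooth: Bystander: white plaster tooth model, loose, about 42 mm diameter, 58 mm high. Origin: centre of its underside.
- jar: Bystander: amber jar with white lid, loose, 60 mm diameter, 70 mm high. Origin: centre of its underside.
- wax: Bystander: yellow lump of hard carving wax, loose, about 64 mm diameter, 32 mm high. Origin: centre of its underside.
Not all that is in view belongs to the job. Of the things that look like the cassette1, take the one that is farthest to the robot's left at the start.

How it is judged:
By the outcome, as a careful person would: the job done as asked, in the order asked, and still so for the second after the job is handed in, with the robot touching nothing.
Of cassette1, cassette2, cassette3, cassette4, cassette5, cassette6 only 4 to 6 are there at a start; the rules pass over those that are not, and their reading is None.
At some moment in a run one of handpiece may be knocked a few centimetres aside while the robot is not near it.
It also fails if it takes over 210 s, if anything falls off the work surface, if the arm or the gripper's body presses on something with over 40 N, if the wrist force passes 120 N, or if a joint passes its speed limit or range.

## Working session

There is one attempt and no reset: what is moved stays moved. The work goes in short steps, Python scripts to look and compute and a tool call to move; the robot and the scene stay as the last step left them, time stands still between calls to the robot, and variables do not carry over. Pictures are saved under pics/ and viewed, and the job is handed in when it is done.

Besides the shell and the picture viewer there is one more tool, called after "Emit:" as name(argument=value, ...), one argument or row to a line, values as JSON. jog_arm: Moves the arm, as the interface text tells. Its arguments: {"type":"object","properties":{"commands":{"type":"array"},"grip_force":{"type":"number"}},"required":["commands"]}

```bash
ls; mkdir -p pics; cat > h.py <<'E'
import numpy as np, cv2
from plant import robot
def f(p): return p["img"].shape[0]/2/np.tan(np.radians(p["vfov"])/2)
def proj(p,X):
    E=np.array(p["extrinsics"]);c=E[:3,:3]@np.array(X,float)+E[:3,3]
    s=c[:2]/c[2];s=s*(1+p["k1"]*(s@s));return np.array([p["cx"]+f(p)*s[0],p["cy"]+f(p)*s[1]])
def ray(p,u,v):
    d=np.array([(u-p["cx"])/f(p),(v-p["cy"])/f(p)]);s=d.copy()
    for _ in range(30): s=d/(1+p["k1"]*(s@s))
    E=np.array(p["extrinsics"]);R=E[:3,:3];o=-R.T@E[:3,3]
    return o,R.T@np.array([s[0],s[1],1])
def atz(p,u,v,z):
    o,d=ray(p,u,v);return o+d*(z-o[2])/d[2]
E
python3 - <<'E'
from h import *
s=robot.read_state();print(s)
for n in("top","side"):
    p=robot.read_camera(n);cv2.imwrite(f"pics/{n}0.png",p["img"])
    print(n,p["vfov"],p["cx"],p["cy"],p["k1"],np.round(p["extrinsics"],3).tolist(),p["shot"])
    for t in "socket socket_mouth stand handpiece handpiece_tail handpiece_nose cradle cradle_stop cassette1 cassette2 cassette3 cassette4 cassette5 cassette6 tooth jar wax".split():
        r=robot.pinpoint(t,p)
        print(t,[(round(a["score"],2),np.round([a["position"][1]*640,a["position"][0]*400],1).tolist()) for a in r[:3]])
E
```

```text
pics
{'t': 0.0, 'q': array([ 1.19860518e+00,  1.31181939e-01,  1.48926699e+00, -3.37317695e-06,
        1.52300418e+00, -8.53959682e-02]), 'dq': array([ 0.00093823,  0.00233623,  0.00142001, -0.0006492 ,  0.00115483,
       -0.00067187]), 'joint_torque': array([-1.68916173e-03, -5.59857023e+01, -4.91748154e+01,  7.66279874e-02,
        3.58482788e-02, -9.61642286e-05]), 'tool_pos': array([0.16949706, 0.57496638, 0.2175818 ]), 'orientation': array([ 2.51530931e+00,  1.88059157e+00, -2.47770048e-03]), 'force': array([-0.31584969,  0.34235797,  0.59951824]), 'wrist_torque': array([-0.01207206, -0.05562515,  0.00149644]), 'opening': 0.09288137675645669}
top 54.22382764938015 323.1492834293148 203.63538277792472 -0.04785302285084229 [[-0.016, -1.0, -0.024, -0.08], [-0.982, 0.02, -0.186, 0.548], [0.186, 0.02, -0.982, 1.003], [0.0, 0.0, 0.0, 1.0]] 1
socket [(0.83, [290.6, 187.1])]
socket_mouth [(0.85, [289.2, 182.9])]
stand [(0.72, [291.7, 244.1])]
handpiece [(0.71, [393.5, 186.2]), (0.66, [231.2, 228.8]), (0.6, [293.3, 243.8])]
handpiece_tail [(0.7, [233.7, 202.1])]
handpiece_nose [(0.78, 
[... 1168 characters left out ...]
)]
handpiece_nose [(0.82, [260.6, 167.8])]
cradle [(0.92, [278.7, 143.0])]
cradle_stop [(0.62, [303.5, 131.0])]
cassette1 [(0.92, [344.7, 240.5]), (0.85, [300.6, 310.8]), (0.84, [349.9, 269.0])]
cassette2 [(0.92, [344.7, 240.5]), (0.85, [300.6, 310.8]), (0.84, [349.9, 269.0])]
cassette3 [(0.92, [344.7, 240.5]), (0.85, [300.6, 310.8]), (0.84, [349.9, 269.0])]
cassette4 [(0.92, [344.7, 240.5]), (0.85, [300.6, 310.8]), (0.84, [349.9, 269.0])]
cassette5 [(0.92, [344.7, 240.5]), (0.85, [300.6, 310.8]), (0.84, [349.9, 269.0])]
cassette6 [(0.92, [344.7, 240.5]), (0.85, [300.6, 310.8]), (0.84, [349.9, 269.0])]
tooth []
jar [(0.79, [405.6, 221.1]), (0.34, [225.3, 152.4])]
wax [(0.54, [225.9, 154.6])]
```

View pics/top0.png

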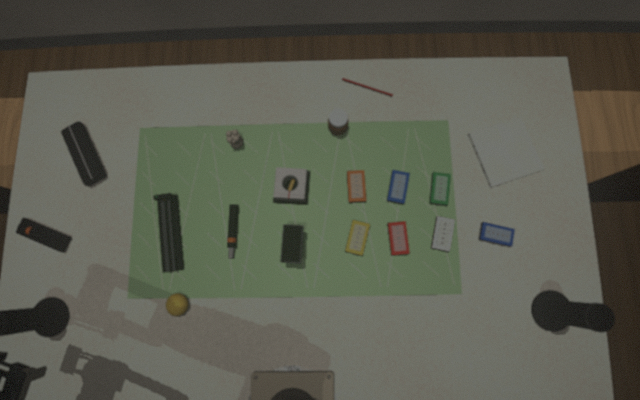

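View pics/side0.png

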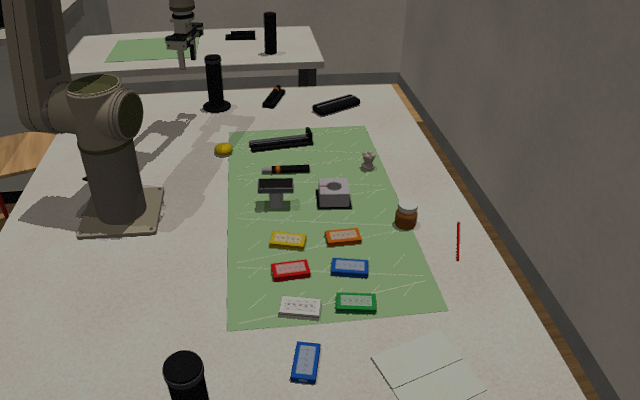

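```bash
python3 - <<'E'
from h import *
a=cv2.imread("pics/top0.png")[115:305,125:525]
a=cv2.convertScaleAbs(a,alpha=1.8)
cv2.imwrite("pics/c0.png",cv2.resize(a,None,fx=2,fy=2,interpolation=cv2.INTER_CUBIC))
a=cv2.imread("pics/top0.png")
b=[cv2.resize(cv2.convertScaleAbs(a[y-25:y+25,x-25:x+25],alpha=1.8),(390,390),interpolation=cv2.INTER_CUBIC) for x,y in((291,185),(398,187))]
cv2.imwrite("pics/c1.png",np.hstack(b))
s=cv2.imread("pics/side0.png")[120:330,220:430]
cv2.imwrite("pics/c2.png",cv2.resize(s,(590,590),interpolation=cv2.INTER_CUBIC))
p=robot.read_camera("top")
for n,u,v,z in [("sock",290,183,.05),("standtop",292,243,.076),("hp",233,230,.012),("tail",233.7,202,.012),("nose",228.8,257.6,.012),("cradle",169.4,234.4,.0),("stop",162.5,200.8,.032),("o",356,187,.018),("b",398.5,187,.018),("g",440,188,.018),("y",358,237,.018),("r",398.5,238,.018),("w",443,233,.018),("decoy",496,234,.018),("tooth",235,141,0),("jar",337,125,0),("wax",179,302,0)]:
    print(n,atz(p,u,v,z).round(3))
E
```

```text
sock [0.606 0.    0.05 ]
standtop [ 0.44  -0.008  0.076]
hp [0.484 0.164 0.012]
tail [0.564 0.164 0.012]
nose [0.408 0.173 0.012]
cradle [0.476 0.349 0.   ]
stop [0.567 0.361 0.032]
o [ 0.598 -0.181  0.018]
b [ 0.596 -0.3    0.018]
g [ 0.591 -0.416  0.018]
y [ 0.458 -0.182  0.018]
r [ 0.453 -0.293  0.018]
w [ 0.464 -0.415  0.018]
decoy [ 0.459 -0.561  0.018]
tooth [0.749 0.168 0.   ]
jar [ 0.791 -0.133  0.   ]
wax [0.289 0.312 0.   ]
```

View pics/c0.png

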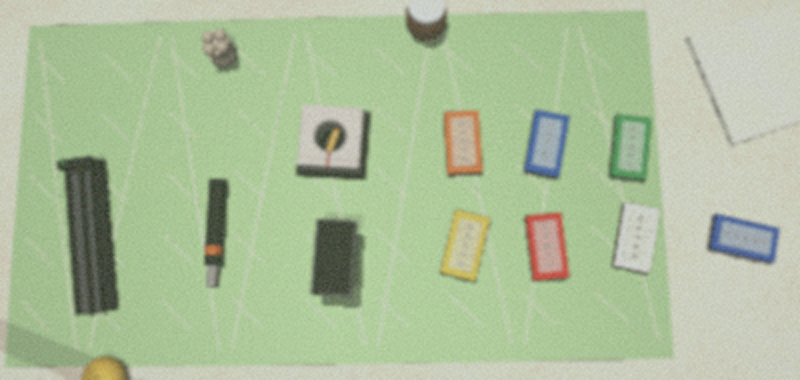

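View pics/c1.png

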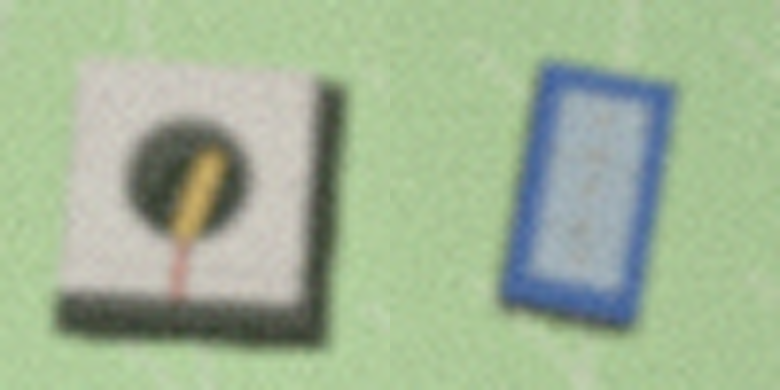

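View pics/c2.png

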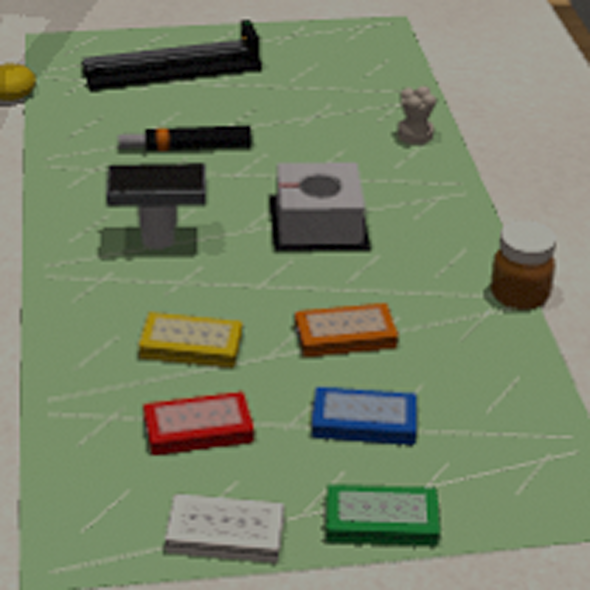

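```bash
cat >> h.py <<'E'
from scipy.optimize import minimize
def chroma(img):
    g=cv2.GaussianBlur(img.astype(np.float32),(3,3),0)+1;return g/g.sum(2,keepdims=True)
def fg(img,c,r=28,thr=None):
    """mask of non-mat chromaticity near c"""
    ch=chroma(img);u,v=int(c[0]),int(c[1])
    mat=np.median(ch[120:300,130:460].reshape(-1,3),0) if False else None
    sub=ch[max(0,v-r):v+r,u-r:u+r];edge=np.concatenate([sub[:3].reshape(-1,3),sub[-3:].reshape(-1,3),sub[:,:3].reshape(-1,3),sub[:,-3:].reshape(-1,3)])
    mat=np.median(edge,0);d=np.linalg.norm(ch-mat,axis=2)
    m=np.zeros(d.shape,np.uint8);win=d[max(0,v-r):v+r,u-r:u+r]
    if thr is None:
        w8=np.clip(win/win.max()*255,0,255).astype(np.uint8);t,_=cv2.threshold(w8,0,255,cv2.THRESH_OTSU);thr=t/255*win.max()
    m[max(0,v-r):v+r,u-r:u+r]=win>thr
    n,l,s,cc=cv2.connectedComponentsWithStats(m)
    best=max(range(1,n),key=lambda i:s[i,4]-20*np.hypot(*(cc[i]-[u,v])))
    k=(l==best).astype(np.uint8)
    return k
def boxpts(L,W,z0,z1,x,y,a,ox=0,oy=0):
    c,s=np.cos(a),np.sin(a)
    return [[x+c*(i*L/2+ox)-s*(j*W/2+oy),y+s*(i*L/2+ox)+c*(j*W/2+oy),z] for i in(-1,1) for j in(-1,1) for z in(z0,z1)]
S=16
def cover(poly,shape,win):
    u0,v0,u1,v1=win;K=8
    q=np.round(((poly-[u0,v0])*K+ (K-1)/2)*S).astype(np.int32) # pixel centre at integer
    im=np.zeros(((v1-v0)*K,(u1-u0)*K),np.uint8)
    cv2.fillConvexPoly(im,q,1,shift=4)
    return cv2.resize(im.astype(np.float32),(u1-u0,v1-v0),interpolation=cv2.INTER_AREA)
def fitbox(views,L,W,z0,z1,x0,pts=boxpts):
    """views: list (p,mask[hull filled])"""
    pre=[]
    for p,m in views:
        ys,xs=np.nonzero(m);win=(xs.min()-10,max(0,ys.min()-10),xs.max()+11,ys.max()+11)
        pre.append((p,m[win[1]:win[3],win[0]:win[2]].astype(np.float32),win))
    def cost(t):
        e=0
        for p,mm,win in pre:
            h=cv2.convexHull(np.array([proj(p,X) for X in pts(L,W,z0,z1,*t)],np.float32))[:,0]
            e+=np.abs(cover(h,None,win)-mm).sum()/mm.sum()
        return e
    best=None
    for da in(-.3,-.1,.1,.3):
        st=np.array([x0[0],x0[1],x0[2]+da])
        r=minimize(cost,st,method="Nelder-Mead",options=dict(initial_simplex=[st,st+[.01,0,0],st+[0,.01,0],st+[0,0,.15]],xatol=1e-4,fatol=1e-4))
        if best is None or r.fun<best.fun:best=r
    return best
def hull(m):
    c=np.argwhere(m)[:,::-1].astype(np.int32);o=np.zeros_like(m);cv2.fillConvexPoly(o,cv2.convexHull(c),1);return o
E
cat > fitc.py <<'E'
from h import *
P={n:robot.read_camera(n) for n in("top","side")}
C=dict(o=(.598,-.181),b=(.596,-.3),g=(.591,-.416),y=(.458,-.182),r=(.453,-.293),w=(.464,-.415))
ov={n:P[n]["img"].copy() for n in P}
for k,(x,y) in C.items():
    out=[];vs=[]
    for n in P:
        m=hull(fg(P[n]["img"],proj(P[n],[x,y,.009]),26 if n=="top" else 30))
        ov[n][(cv2.dilate(m,np.ones((3,3),np.uint8))-m)>0]=(0,0,255)
        r=fitbox([(P[n],m)],.09,.05,0,.018,(x,y,0));out.append(np.r_[r.x[:2]*1000,np.degrees(r.x[2]),r.fun].round(2));vs.append((P[n],m))
    r=fitbox(vs,.09,.05,0,.018,(x,y,0))
    print(k,out,"both",np.r_[r.x[:2]*1000,np.degrees(r.x[2]),r.fun].round(2))
cv2.imwrite("pics/m1.png",np.vstack([cv2.resize(ov["top"][140:280,320:520],(800,560))[:300*2:2,::2],cv2.resize(ov["side"][210:330,250:400],(400,320))]))
E
python3 fitc.py
```

```text
o [array([ 6.0347e+02, -1.8237e+02,  1.7100e+00,  5.0000e-02]), array([ 6.0272e+02, -1.8204e+02,  5.2000e-01,  6.0000e-02])] both [ 6.0324e+02 -1.8224e+02  1.2500e+00  1.2000e-01]
b [array([ 5.9978e+02, -3.0010e+02, -1.2370e+01,  5.0000e-02]), array([ 5.9758e+02, -2.9965e+02, -1.2200e+01,  8.0000e-02])] both [ 5.9882e+02 -2.9984e+02 -1.2720e+01  1.5000e-01]
g [array([ 5.9238e+02, -4.1823e+02, -8.8100e+00,  5.0000e-02]), array([ 5.9038e+02, -4.1726e+02, -1.1970e+01,  9.0000e-02])] both [ 5.9135e+02 -4.1798e+02 -9.1000e+00  1.6000e-01]
y [array([ 4.5810e+02, -1.8033e+02, -1.5480e+01,  7.0000e-02]), array([ 4.5713e+02, -1.8025e+02, -1.4950e+01,  8.0000e-02])] both [ 4.5787e+02 -1.8040e+02 -1.5060e+01  1.5000e-01]
r [array([ 4.5468e+02, -2.9301e+02,  3.6700e+00,  5.0000e-02]), array([ 4.5321e+02, -2.9295e+02,  3.7600e+00,  7.0000e-02])] both [ 4.5391e+02 -2.9301e+02  4.1600e+00  1.2000e-01]
w [array([ 450.78, -453.17,   -8.68,    0.56]), array([ 464.  , -415.  ,  -17.19,    1.  ])] both [ 450.78 -453.17   -8.68    1.56]
```

```bash
cat > fits.py <<'E'
from h import *
P={n:robot.read_camera(n) for n in("top","side")}
def bright(img,lo): return img.astype(int).sum(2)
t=P["top"]
# socket top: neutral & bright in top; 
for n in P:
    img=P[n]["img"];c=proj(P[n],[.606,0,.05]);r=26
    ch=chroma(img);g=img.astype(int).sum(2)
    hs=cv2.cvtColor(cv2.GaussianBlur(img,(3,3),0),cv2.COLOR_BGR2HSV)
    u,v=map(int,c)
    sub=hs[v-r:v+r,u-r:u+r];print(n,c.round(1),"V range",np.percentile(sub[...,2],[5,25,50,75,95]),"S",np.percentile(sub[...,1],[5,25,50,75,95]))
    c=proj(P[n],[.44,-.008,.076]);u,v=map(int,c);sub=hs[v-r:v+r,u-r:u+r];print(n,c.round(1),"V",np.percentile(sub[...,2],[5,25,50,75,95]),"S",np.percentile(sub[...,1],[5,25,50,75,95]))
    u,v=map(int,proj(P[n],[.464,-.415,.009]));sub=hs[v-r:v+r,u-r:u+r];print("w",n,"V",np.percentile(sub[...,2],[5,25,50,75,95]),"S",np.percentile(sub[...,1],[5,25,50,75,95]))
    np.save(n+".npy",img)
    big=cv2.resize(img[150:270,260:330] if n=="top" else img[165:225,245:365],None,fx=6,fy=6,interpolation=cv2.INTER_NEAREST)
    cv2.imwrite("pics/z_"+n+".png",cv2.convertScaleAbs(big,alpha=2 if n=="top" else 1.5)[:600,:800])
E
python3 fits.py
```

```text
top [290.1 182.9] V range [ 49.  99. 112. 112. 114.] S [16. 20. 56. 61. 63.]
top [292.2 242.9] V [ 42.  54. 113. 114. 115.] S [43. 53. 60. 61. 63.]
w top V [ 99. 108. 109. 113. 115.] S [11. 20. 51. 61. 63.]
side [333.4 185.6] V range [ 45.15  97.   143.   143.   146.  ] S [12. 15. 66. 70. 71.]
side [275.7 183. ] V [ 20.15  57.   125.   143.   145.  ] S [ 7. 43. 69. 70. 77.]
w side V [ 81. 143. 143. 155. 162.] S [13. 22. 60. 69. 70.]
```

View pics/z_side.png

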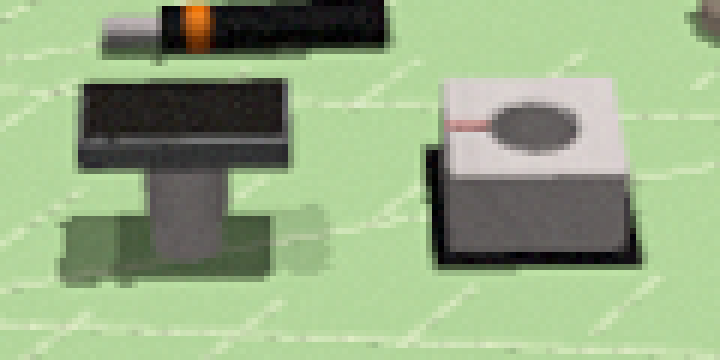

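View pics/z_top.png

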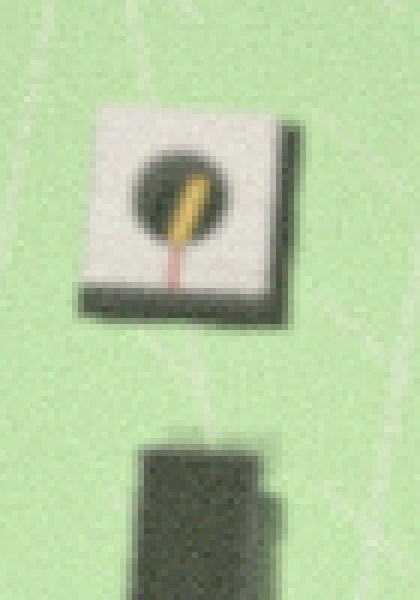

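```bash
cat > fits.py <<'E'
from h import *
P={n:robot.read_camera(n) for n in("top","side")}
def comp(m,c):
    n,l,s,cc=cv2.connectedComponentsWithStats(m.astype(np.uint8));u,v=c
    b=max(range(1,n),key=lambda i:s[i,4]-15*np.hypot(*(cc[i]-[u,v])));return (l==b).astype(np.uint8)
def win(m,c,r):
    o=np.zeros_like(m);u,v=map(int,c);o[v-r:v+r,u-r:u+r]=m[v-r:v+r,u-r:u+r];return o
def run(name,f,L,W,z0,z1,x0,r):
    vs=[];o=[];ims=[]
    for n in P:
        img=P[n]["img"];hs=cv2.cvtColor(cv2.GaussianBlur(img,(3,3),0),cv2.COLOR_BGR2HSV).astype(int)
        c=proj(P[n],[x0[0],x0[1],(z0+z1)/2])
        m=hull(comp(win(f(n,hs),c,r),c));vs.append((P[n],m))
        q=fitbox(vs[-1:],L,W,z0,z1,x0);o.append(np.r_[q.x[:2]*1000,np.degrees(q.x[2]),q.fun].round(2))
        d=cv2.convertScaleAbs(img,alpha=1.7);d[(m-cv2.erode(m,np.ones((3,3),np.uint8)))>0]=(0,0,255);u,v=map(int,c);ims.append(cv2.resize(d[v-30:v+30,u-30:u+30],(360,360),interpolation=cv2.INTER_NEAREST))
    q=fitbox(vs,L,W,z0,z1,x0);print(name,o,"both",np.r_[q.x[:2]*1000,np.degrees(q.x[2]),q.fun].round(2))
    cv2.imwrite(f"pics/f_{name}.png",np.hstack(ims));return q.x
if __name__=="__main__":
    so=run("socket",lambda n,h:(h[...,2]>85)&(h[...,1]<40),.084,.084,.05,.05,(.606,0,0),26)
    st=run("stand",lambda n,h:(h[...,2]<(54 if n=="top" else 42)),.1,.054,.076,.076,(.44,-.008,0),28)
    w=run("white",lambda n,h:(h[...,1]<42),.09,.05,0,.018,(.464,-.415,0),27)
    # key
    p=P["top"];hs=cv2.cvtColor(p["img"],cv2.COLOR_BGR2HSV).astype(int);c=proj(p,[so[0],so[1],.02])
    m=win((hs[...,1]>75)&(hs[...,2]>60)&(hs[...,0]>12)&(hs[...,0]<32),c,10);pts=np.argwhere(m)[:,::-1]
    W=np.array([atz(p,u,v,.02)[:2] for u,v in pts]);print(len(W),W.mean(0));ev,V=np.linalg.eigh(np.cov(W.T));d=V[:,1];print("key ang",np.degrees(np.arctan2(d[1],d[0])),np.sqrt(ev)*1000)
E
python3 fits.py; python3 -c "
import cv2,numpy as np
cv2.imwrite('pics/ff.png',np.hstack([np.vstack([cv2.resize(cv2.imread('pics/f_%s.png'%n),(400,200)) for n in('socket','stand','white')])]))"
```

```text
socket [array([ 6.0755e+02,  1.9700e+00, -5.9600e+00,  5.0000e-02]), array([ 6.0656e+02, -2.5100e+00, -5.9500e+00,  1.0000e-01])] both [ 6.0714e+02  8.6000e-01 -5.6200e+00  1.8000e-01]
stand [array([ 4.4141e+02, -8.2900e+00, -3.3100e+00,  1.6000e-01]), array([ 4.3831e+02, -3.3600e+00, -6.0600e+00,  3.2000e-01])] both [441.83  -7.71  -0.88   0.51]
white [array([ 448.66, -455.84,   -7.55,    0.59]), array([ 4.6350e+02, -4.1615e+02, -1.2460e+01,  4.0000e-02])] both [ 463.58 -416.46  -12.79    0.65]
52 [0.60927424 0.00067508]
key ang 157.72117859955532 [3.55040534 9.67690953]
```

View pics/ff.png

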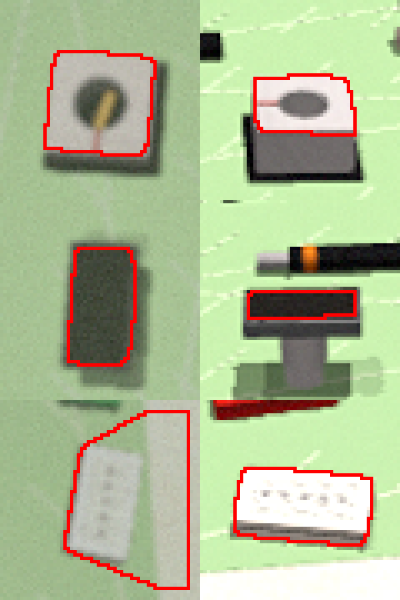

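```bash
cat >> h.py <<'E'
from scipy.spatial.transform import Rotation as Ro
import sys
def delta(x,y,z,yaw=None):
    s=robot.read_state();R=Ro.from_rotvec(s["orientation"]).as_matrix()
    d=R.T@(np.array([x,y,z])-s["tool_pos"]);yw=np.degrees(np.arctan2(R[1,0],R[0,0]))
    print("t %.2f pos %s yaw %.2f tilt %s open %.4f F %s"%(s["t"],(s["tool_pos"]*1000).round(1),yw,np.degrees(R[:2,2]).round(2),s["opening"],s["force"].round(1)))
    print("shift tool mm",(d*1000).round(1),"turn",None if yaw is None else round(yw-yaw,2))
E
echo
```

Emit:
jog_arm(
  commands=[-1, 0, 0, 0, -6.6, -1, 0, 0, 0, -6.6, -1, 0, 0, 0, 0],
  grip_force=30,
)

```text
t: 2.4
tool_pos: [0.1697, 0.5755, 0.2186]
orientation: [2.277, 2.164, -0.0]
force: [0.9, -0.3, -0.1]
opening: 0.0931
```

```bash
python3 -c "
from h import *
delta(.441,-.007,.16,86.7)"
```

```text
t 2.40 pos [169.7 575.5 218.6] yaw 87.09 tilt [-0. -0.] open 0.0931 F [ 0.9 -0.3 -0.1]
shift tool mm [-568.   300.6   58.6] turn 0.39
```

Emit:
jog_arm(
  commands=[-1, -0.0355, 0.0188, 0.003, 0, -1, -0.0355, 0.0188, 0.003, 0, -1, -0.0355, 0.0188, 0.003, 0, -1, -0.0355, 0.0188, 0.003, 0, -1, -0.0355, 0.0188, 0.003, 0, -1, -0.0355, 0.0188, 0.003, 0, -1, -0.0355, 0.0188, 0.003, 0, -1, -0.0355, 0.0188, 0.003, 0, -1, -0.0355, 0.0188, 0.003, 0, -1, -0.0355, 0.0188, 0.003, 0, -1, -0.0355, 0.0188, 0.003, 0, -1, -0.0355, 0.0188, 0.003, 0, -1, -0.0355, 0.0188, 0.003, 0, -1, -0.0355, 0.0188, 0.003, 0, -1, -0.0355, 0.0188, 0.003, 0, -1, -0.0355, 0.0188, 0.003, 0, -1, 0, 0, 0, 0, -1, 0, 0, 0, 0],
)

```text
t: 3.9
tool_pos: [0.4382, -0.0105, 0.1704]
orientation: [-2.291, -2.148, 0.001]
force: [-0.5, -0.5, -0.6]
opening: 0.0928
```

```bash
python3 -c "
from h import *
delta(.441,-.007,.053,86.7)
for n in('top','side'):
    p=robot.read_camera(n);cv2.imwrite('pics/a_%s.png'%n,cv2.convertScaleAbs(p['img'],alpha=1.5)[130:330,150:550])
"
python3 -c "
import cv2,numpy as np
cv2.imwrite('pics/a1.png',np.vstack([cv2.resize(cv2.imread('pics/a_%s.png'%n),(600,300)) for n in('top','side')]))"
```

```text
t 3.90 pos [438.2 -10.5 170.4] yaw 86.31 tilt [-0.04  0.01] open 0.0928 F [-0.5 -0.5 -0.6]
shift tool mm [  3.6   2.7 117.4] turn -0.39
```

View pics/a1.png

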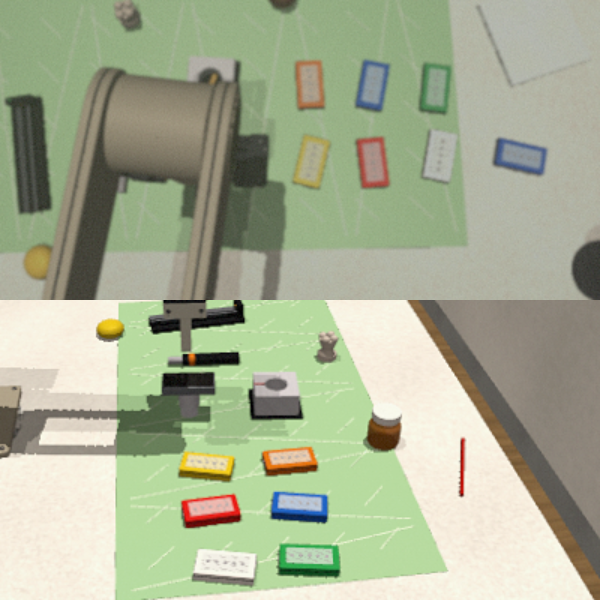

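```bash
cat >> h.py <<'E'
def avg(n=6):
    L=[]
    for _ in range(n):
        s=robot.read_state();R=Ro.from_rotvec(s["orientation"]).as_matrix()
        L.append(np.r_[s["tool_pos"]*1000,np.degrees(np.arctan2(R[1,0],R[0,0])),s["force"],s["wrist_torque"],s["opening"]*1000,s["t"]]);robot.read_camera("side")
    L=np.array(L);return L.mean(0),L.std(0)
def delta2(x,y,z,yaw,n=4):
    m,s=avg(n);R=Ro.from_euler("z",m[3],degrees=True).as_matrix()@np.diag([1,-1,-1])
    print("t %.2f pos %s yaw %.2f F %s open %.1f"%(m[-1],m[:3].round(1),m[3],m[4:7].round(1),m[10]))
    print("shift tool mm",(R.T@(np.array([x,y,z])*1000-m[:3])).round(1),"turn",round(m[3]-yaw,2))
E
python3 -c "
from h import *
m,s=avg(8);print(m.round(2));print(s.round(2))
delta2(.441,-.007,.053,86.7)"
```

```text
[ 4.3783e+02 -7.5800e+00  1.7077e+02  8.6790e+01 -5.0000e-02  1.2000e-01
 -1.6000e-01  3.0000e-02 -2.0000e-02 -0.0000e+00  9.3040e+01  4.1800e+00]
[0.08 0.28 0.09 0.09 0.41 0.34 0.32 0.03 0.04 0.03 0.22 0.11]
t 4.48 pos [438.   -8.1 170.7] yaw 86.81 F [-0.1  0.  -0.1] open 92.9
shift tool mm [  1.3   2.9 117.7] turn 0.11
```

Emit:
jog_arm(
  commands=[-1, 0.001, 0.003, 0.03, 0, -1, 0, 0, 0.03, 0, -1, 0, 0, 0.03, 0, -1, 0, 0, 0.02, 0, -1, 0, 0, 0.0075, 0, -1, 0, 0, 0, 0, 1, 0, 0, 0, 0, 1, 0, 0, 0, 0, 1, 0, 0, 0, 0, 1, 0, 0, 0, 0, 1, 0, 0, 0, 0, 1, 0, 0, 0, 0, 1, 0, 0, 0, 0],
  grip_force=30,
)

```text
t: 5.68
tool_pos: [0.4414, -0.0076, 0.0536]
orientation: [2.283, 2.157, 0.001]
force: [-0.3, 0.5, 3.3]
opening: 0.0538
```

```bash
python3 -c "
from h import *
delta2(.607,0,.053,86.7)
p=robot.read_camera('side');cv2.imwrite('pics/a2.png',cv2.resize(cv2.convertScaleAbs(p['img'],alpha=1.5)[130:250,200:400],(800,480)))
"
```

```text
t 5.76 pos [441.5  -7.7  53.6] yaw 86.77 F [-0.2  1.4  3.6] open 53.8
shift tool mm [ 17.  164.8   0.6] turn 0.07
```

View pics/a2.png

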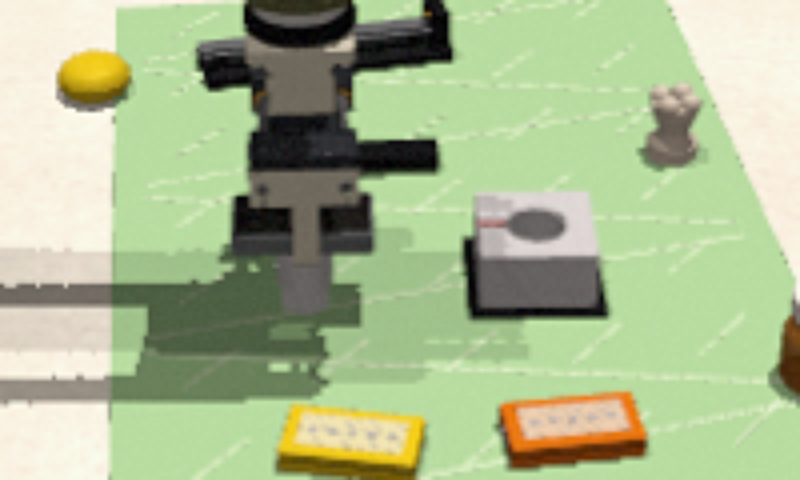

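Emit:
jog_arm(
  commands=[1, 0, 0, -0.01, 0, 1, 0, 0, -0.025, 0, 1, 0, 0, -0.03, 0, 1, 0, 0, 0, 3.8, 1, 0, 0, 0, 3.8, 1, 0, 0, 0, 3.8, 1, 0, 0, 0, 3.8, 1, 0, 0, 0, 3.8, 1, 0, 0, 0, 0, 1, 0, 0, 0, 0],
)

```text
t: 6.77
tool_pos: [0.4404, -0.0077, 0.1178]
orientation: [-2.606, -1.754, 0.002]
force: [0.1, 1.0, -3.9]
opening: 0.0541
```

```bash
python3 -c "
from h import *
delta2(.607,0,.118,67.7)
p=robot.read_camera('side');cv2.imwrite('pics/a3.png',cv2.resize(cv2.convertScaleAbs(p['img'],alpha=1.5)[100:220,200:400],(800,480)))
"
```

```text
t 6.84 pos [440.6  -7.7 117.9] yaw 67.88 F [ 0.1  0.2 -3.7] open 53.9
shift tool mm [ 6.980e+01  1.512e+02 -1.000e-01] turn 0.18
```

View pics/a3.png

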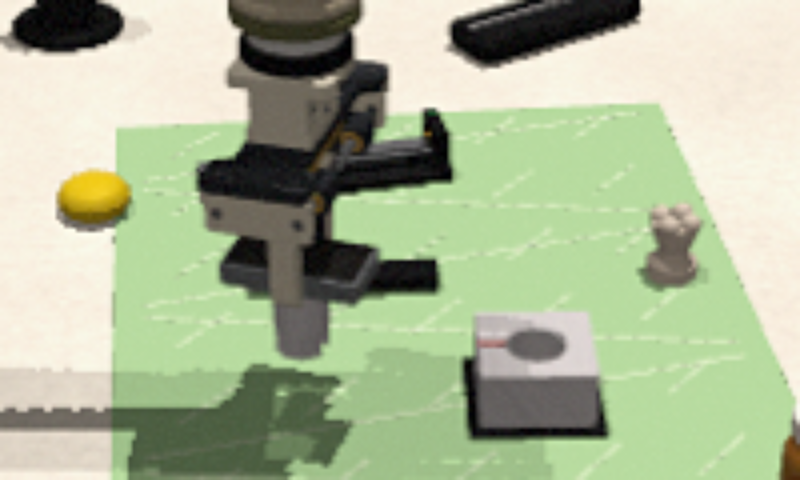

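Emit:
jog_arm(
  commands=[1, 0.01, 0.0216, 0, 0, 1, 0.01, 0.0216, 0, 0, 1, 0.01, 0.0216, 0, 0, 1, 0.01, 0.0216, 0, 0, 1, 0.01, 0.0216, 0, 0, 1, 0.01, 0.0216, 0, 0, 1, 0.01, 0.0216, 0, 0, 1, 0, 0, 0, 0, 1, 0, 0, 0, 0, 1, 0, 0, 0, 0, 1, 0, 0, 0, 0],
)

```text
t: 7.93
tool_pos: [0.6067, -0.0002, 0.1179]
orientation: [-2.607, -1.752, 0.001]
force: [-0.8, 0.5, -2.9]
opening: 0.0536
```

```bash
python3 -c "
from h import *
delta2(.607,0,.118,67.7)
a=[]
for n,(v,u) in dict(top=(140,240),side=(110,270)).items():
    p=robot.read_camera(n);np.save(n+'h.npy',p['img']);a.append(cv2.resize(cv2.convertScaleAbs(p['img'],alpha=1.6)[v:v+100,u:u+130],(780,600),interpolation=cv2.INTER_CUBIC)[:])
    cv2.imwrite('pics/b_%s.png'%n,a[-1])
"
```

```text
t 8.01 pos [ 6.068e+02 -2.000e-01  1.182e+02] yaw 67.77 F [-0.3  0.2 -3.4] open 53.7
shift tool mm [0.2 0.1 0.2] turn 0.07
```

View pics/b_side.png

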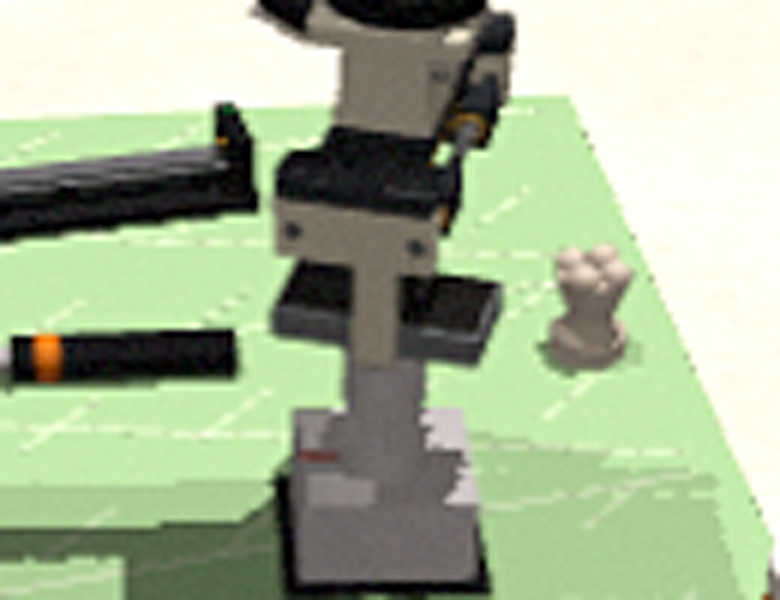

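View pics/b_top.png

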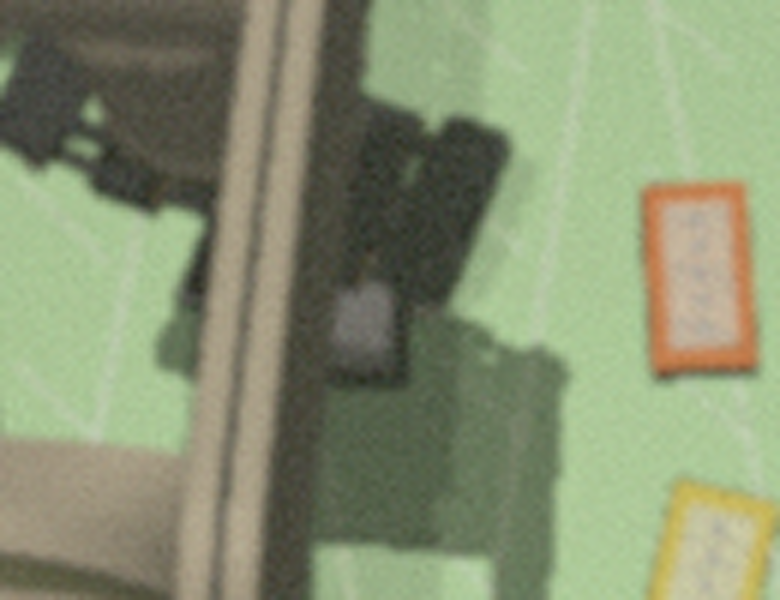

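```bash
python3 - <<'E'
from h import *
p=robot.read_camera("side");img=p["img"]
ch=img.astype(float);g=(ch[...,1]-ch[...,2])/ (ch.sum(2)+1)
for v in range(170,179):
    row=g[v,315:355];print(v,(row*100).astype(int)[5:35])
for (x,y) in((.607,0),):
  for z in(.065,.09,.1):
    b=proj(p,[x,y,z]);print(z,b.round(1))
    # silhouette
    q=np.array([proj(p,[x+.02*np.cos(a),y+.02*np.sin(a),z]) for a in np.linspace(0,6.28,73)]);print(q[:,0].min().round(2),q[:,0].max().round(2))
print("jac px/mm x,y,z",[(proj(p,np.array([.607,0,.08])+d)-proj(p,[.607,0,.08])).round(3) for d in np.eye(3)*.001])
for c in boxpts(.084,.084,.05,.05,.607,0,np.radians(-5.8)): print(proj(p,c).round(1))
E
```

```text
170 [ 6  6  6  6  6  6  6  4 -2 -2 -2 -2 -1 -2 -2 -2 -1 -1 -1 -2 -1  5  6  5
  6  5  5  4  3  5]
171 [ 6  6  6  6  6  6  6  4 -2 -2 -2 -2 -1 -1 -2 -1 -1 -2 -1  0 -1  6  6  6
  6  6  6  6  5  6]
172 [ 6  6  6  6  6  5  6  5 -2 -1  0  0 -1 -1 -1 -1 -1  0 -2 -2  0  6  5  6
  6  6  6  6  6  6]
173 [ 6  6  6  5  6  6  6  4 -2 -1 -1 -1 -1 -1 -1 -1 -2 -1 -1 -2  0  5  4  5
  6  6  6  6  5  6]
174 [ 6  6  6  6  6  6  6  2 -2 -1 -1 -1 -1 -1 -2 -1 -1 -1 -1 -1 -1  3  4  6
  6  5  6  6  6  6]
175 [ 6  6  6  6  6  6  6  3 -2 -2 -1 -2 -1 -1  0 -1 -1  0 -1 -2  1  6  6  6
  6  6  6  6  6  6]
176 [ 6  6  6  6  6  6  6  4 -2 -1 -1 -1 -1  0  0  0 -1 -2  0 -2  1  6  6  6
  6  6  6  6  6  6]
177 [ 6  6  6  6  6  5  5  4 -2 -1 -2 -2  0 -1  0 -1 -1 -1  0 -1  5  5  4  5
  5  5  5  5  6  6]
178 [ 0  0  0  1  0  0  0  0 -1 -1 -1 -1 -1 -1  0 -2 -1  0  0 -1 -1 -2 -2 -2
 -2 -2 -1  3  6  6]
0.065 [334.  181.2]
326.97 340.94
0.09 [334.3 173.8]
327.23 341.34
0.1 [334.4 170.8]
327.34 341.51
jac px/mm x,y,z [array([ 0.347, -0.02 ]), array([-0.057, -0.189]), array([ 0.013, -0.296])]
[319.7 193.9]
[319.7 193.9]
[318.6 177.7]
[318.6 177.7]
[349.6 193.8]
[349.6 193.8]
[347.1 177.6]
[347.1 177.6]
```

```bash
python3 - <<'E'
from h import *
from fits import comp,win
P={n:robot.read_camera(n) for n in("top","side")}
for n,ths in (("top",(80,90,100)),("side",(110,125,135))):
    img=np.load(n+".npy");hs=cv2.cvtColor(img,cv2.COLOR_BGR2HSV).astype(int);c=proj(P[n],[.607,0,.05])
    for t in ths:
        m=hull(comp(win((hs[...,2]>t)&(hs[...,1]<40),c,26),c));q=fitbox([(P[n],m)],.084,.084,.05,.05,(.607,0,-.1));print(n,t,(q.x[:2]*1000).round(1),np.degrees(q.x[2]).round(1),round(q.fun,3))
# bore ellipse in side
img=np.load("side.npy");hs=cv2.cvtColor(img,cv2.COLOR_BGR2HSV).astype(int);p=P["side"]
m=win((hs[...,2]<110)&(hs[...,1]<40),proj(p,[.607,0,.05]),9)
cn=comp(m,proj(p,[.607,0,.05]));pts=np.argwhere(cn)[:,::-1];print("bore centroid px",pts.mean(0),len(pts),atz(p,*pts.mean(0),.05)*1000)
print(pts[:,0].min(),pts[:,0].max(),pts[:,1].min(),pts[:,1].max())
# in top : bore incl key
img=np.load("top.npy");hs=cv2.cvtColor(img,cv2.COLOR_BGR2HSV).astype(int);p=P["top"]
m=win(((hs[...,2]<82)|((hs[...,1]>75)&(hs[...,0]>12)&(hs[...,0]<32))),proj(p,[.607,0,.05]),11)
cn=hull(comp(m,proj(p,[.607,0,.05])));pts=np.argwhere(cn)[:,::-1];print("bore top px",pts.mean(0),len(pts),atz(p,*pts.mean(0),.05)*1000)
E
```

```text
top 80 [607.3   2. ] -5.5 0.077
top 90 [607.8   2.2] -5.7 0.058
top 100 [608.7   2.9] -4.6 0.039
side 110 [607.1   1.7] -5.3 0.042
side 125 [607.4   1.9] -6.1 0.04
side 135 [608.   2.] -5.9 0.041
bore centroid px [333.74489796 185.83673469] 98 [606.74544731  -1.33578682  50.        ]
327 341 182 190
bore top px [289.61881188 182.56435644] 202 [607.01169412   1.42881523  50.        ]
```

```bash
python3 -c "
from h import *
delta2(.6082,.0022,.104,67.7)"
```

```text
t 8.56 pos [ 6.075e+02 -1.000e-01  1.182e+02] yaw 67.77 F [ 0.1 -0.3 -3.7] open 53.8
shift tool mm [ 2.4 -0.2 14.2] turn 0.07
```

Emit:
jog_arm(
  commands=[1, 0.0024, 0, 0.004, 0, 1, 0, 0, 0.004, 0, 1, 0, 0, 0.004, 0, 1, 0, 0, 0.001, 0, 1, 0, 0, 0.001, 0, 1, 0, 0, 0.001, 0, 1, 0, 0, 0.001, 0, 1, 0, 0, 0.001, 0, 1, 0, 0, 0.001, 0, 1, 0, 0, 0, 0, 1, 0, 0, 0, 0],
)

```text
t: 9.6
tool_pos: [0.6084, 0.0019, 0.1001]
orientation: [2.608, 1.751, -0.0]
force: [0.7, -0.6, -3.7]
opening: 0.0536
```

```bash
python3 -c "
from h import *
delta2(.6082,.0022,.104,67.7)
p=robot.read_camera('side');cv2.imwrite('pics/b3.png',cv2.resize(cv2.convertScaleAbs(p['img'],alpha=1.6)[110:210,270:400],(780,600),interpolation=cv2.INTER_CUBIC))"
```

```text
t 9.68 pos [608.4   2.  100.1] yaw 67.76 F [ 0.3 -1.  -4.2] open 53.7
shift tool mm [ 0.1 -0.3 -3.9] turn 0.06
```

View pics/b3.png

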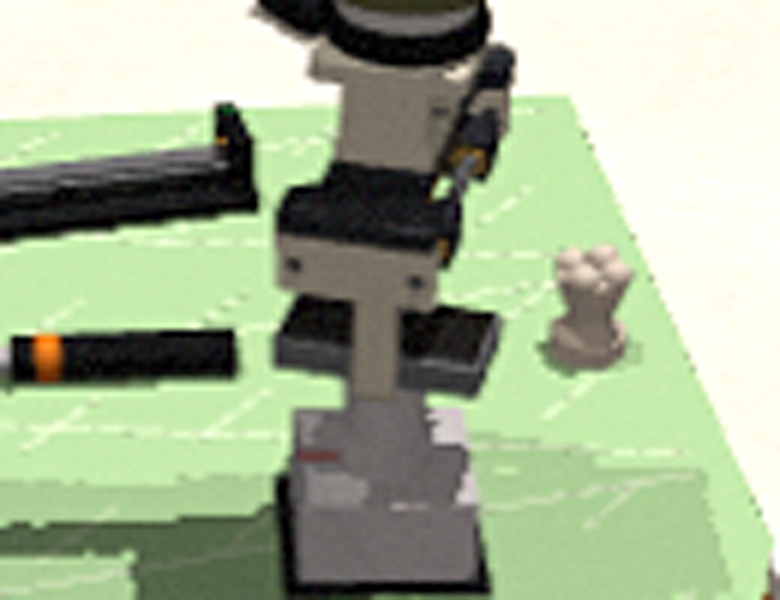

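Emit:
jog_arm(
  commands=[1, 0, 0, 0.003, 0, 1, 0, 0, 0.003, 0, 1, 0, 0, 0.003, 0, 1, 0, 0, 0.003, 0, 1, 0, 0, 0.003, 0, 1, 0, 0, 0.003, 0, 1, 0, 0, 0.003, 0, 1, 0, 0, 0.002, 0, 1, 0, 0, 0.001, 0, 1, 0, 0, 0.001, 0, 1, 0, 0, 0.001, 0, 1, 0, 0, 0.001, 0, 1, 0, 0, 0, 0],
)

```text
t: 10.93
tool_pos: [0.6087, 0.0013, 0.0733]
orientation: [2.607, 1.751, -0.0]
force: [-0.6, -5.3, 1.2]
opening: 0.0537
```

```bash
python3 -c "
from h import *
delta2(.6082,.0022,.0576,67.7)"
```

```text
t 11.01 pos [608.7   1.3  73.3] yaw 67.76 F [-0.6 -5.5  0.1] open 53.8
shift tool mm [ 0.6 -0.8 15.7] turn 0.06
```

Emit:
jog_arm(
  commands=[1, -0.001, 0.0004, 0, 0, 1, 0, 0, 0.001, 0, 1, 0, 0, 0.001, 0, 1, 0, 0, 0, 0],
)

```text
t: 11.47
tool_pos: [0.6096, 0.001, 0.0728]
orientation: [2.607, 1.751, 0.003]
force: [-1.2, -2.6, 7.0]
opening: 0.0535
```

```bash
python3 -c "
from h import *
delta2(.6082,.0022,.0576,67.7)"
```

```text
t 11.54 pos [609.6   1.   72.8] yaw 67.77 F [-1.3 -2.2  7.1] open 53.6
shift tool mm [ 0.6 -1.7 15.2] turn 0.07
```

Emit:
jog_arm(
  commands=[1, 0, 0, 0, 2, 1, 0, 0, 0, 2, 1, 0, 0, 0, 1, 1, 0, 0, 0, 0],
)

```text
t: 12.0
tool_pos: [0.6096, 0.0005, 0.0729]
orientation: [2.681, 1.633, 0.003]
force: [-1.5, -3.9, 8.6]
opening: 0.0538
```

```bash
python3 -c "
from h import *
delta2(.6082,.0022,.0576,67.7)
print(avg(3)[0][7:10])"
```

```text
t 12.07 pos [6.096e+02 5.000e-01 7.290e+01] yaw 62.75 F [-1.4 -4.2  8.3] open 53.8
shift tool mm [ 0.9 -2.  15.3] turn -4.95
[-0.9799023   0.57539626  0.1035627 ]
```

Emit:
jog_arm(
  commands=[1, 0, 0, 0, -3, 1, 0, 0, 0, -3, 1, 0, 0, 0, -2, 1, 0, 0, 0, -1, 1, 0, 0, 0, 0],
)

```text
t: 12.77
tool_pos: [0.6082, 0.0011, 0.0707]
orientation: [-2.545, -1.842, 0.001]
force: [0.7, -3.4, -2.9]
opening: 0.0537
```

```bash
python3 -c "
from h import *
delta2(.6082,.0022,.0576,67.7)
print(avg(3)[0][7:10])"
```

```text
t 12.84 pos [608.1   1.1  70.7] yaw 71.73 F [ 0.5 -2.8 -3. ] open 53.8
shift tool mm [ 1.1 -0.3 13.1] turn 4.03
[-0.47941668 -0.04971206  0.00913151]
```

Emit:
jog_arm(
  commands=[1, -0.0005, 0, 0.002, 0, 1, 0, 0, 0.002, 0, 1, 0, 0, 0.002, 0, 1, 0, 0, 0.002, 0, 1, 0, 0, 0.002, 0, 1, 0, 0, 0.001, 0, 1, 0, 0, 0.001, 0, 1, 0, 0, 0.001, 0, 1, 0, 0, 0.001, 0, 1, 0, 0, 0, 0],
)

```text
t: 13.95
tool_pos: [0.6086, 0.0005, 0.0576]
orientation: [2.545, 1.841, 0.001]
force: [-0.2, -0.2, -0.7]
opening: 0.0535
```

```bash
python3 -c "
from h import *
delta2(.6082,.0022,.0576,67.7)
print(avg(3)[0][7:10])"
```

```text
t 14.03 pos [6.086e+02 5.000e-01 5.760e+01] yaw 71.77 F [-0.4  0.  -0.2] open 53.7
shift tool mm [ 1.5 -0.9 -0. ] turn 4.07
[-0.06637308  0.06707252  0.00674955]
```

Emit:
jog_arm(
  commands=[1, 0, 0, 0.001, 0, 1, 0, 0, 0, 0, 1, 0, 0, 0, 0, -1, 0, 0, 0, 0, -1, 0, 0, 0, 0, -1, 0, 0, 0, 0, -1, 0, 0, 0, 0, -1, 0, 0, -0.02, 0, -1, 0, 0, -0.03, 0, -1, 0, 0, -0.04, 0, -1, 0, 0, -0.04, 0],
)

```text
t: 15.22
tool_pos: [0.607, 0.0006, 0.1861]
orientation: [-2.544, -1.84, 0.004]
force: [1.3, -0.6, 0.5]
opening: 0.0926
```

```bash
python3 -c "
from h import *
delta2(.6032,-.1822,.12,91)
p=robot.read_camera('side');np.save('side2.npy',p['img']);cv2.imwrite('pics/b4.png',cv2.resize(cv2.convertScaleAbs(p['img'],alpha=1.6)[110:210,270:400],(780,600),interpolation=cv2.INTER_CUBIC))"
```

```text
t 15.29 pos [6.107e+02 3.000e-01 1.925e+02] yaw 71.77 F [ 1.  -0.4  2.4] open 92.6
shift tool mm [-175.7   50.    72.5] turn -19.23
```

View pics/b4.png

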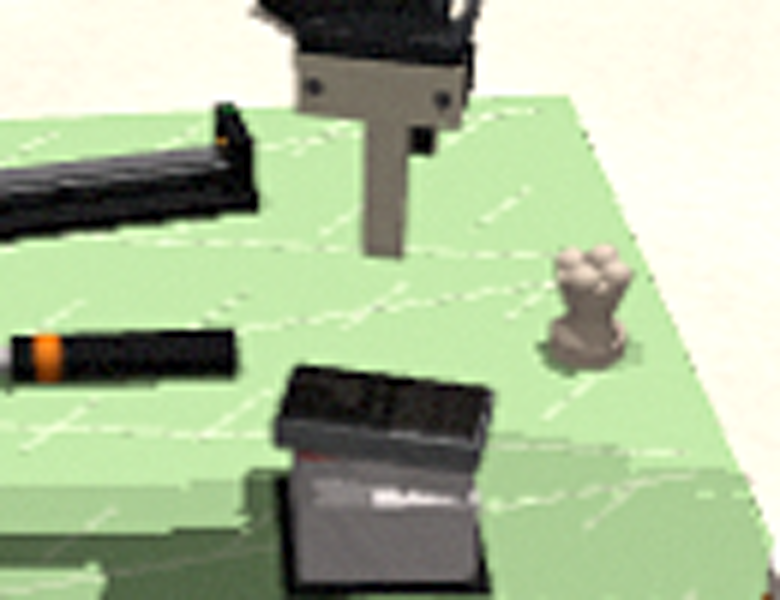

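Emit:
jog_arm(
  commands=[-1, 0, 0, 0, -6.5, -1, 0, 0, 0, -6.5, -1, 0, 0, 0, -6.4, -1, -0.0304, -0.0019, 0, 0, -1, -0.0304, -0.0019, 0.01, 0, -1, -0.0304, -0.0019, 0.02, 0, -1, -0.0304, -0.0019, 0.02, 0, -1, -0.0304, -0.0019, 0.02, 0, -1, -0.0304, -0.0019, 0.02, 0, -1, 0, 0, 0, 0, -1, 0, 0, 0, 0, -1, 0, 0, 0, 0, -1, 0, 0, 0, 0],
)

```text
t: 16.55
tool_pos: [0.6008, -0.181, 0.0963]
orientation: [-2.198, -2.245, -0.001]
force: [1.0, 0.1, -0.2]
opening: 0.093
```

```bash
cat > tray.py <<'E'
from h import *
from fits import comp,win
P={n:robot.read_camera(n) for n in("top","side")}
vs=[]
for n in P:
    img=P[n]["img"];hs=cv2.cvtColor(cv2.GaussianBlur(img,(3,3),0),cv2.COLOR_BGR2HSV).astype(int);c=proj(P[n],[.607,.001,.08])
    m=hull(comp(win(hs[...,2]<(56 if n=="top" else 45),c,26),c));q=fitbox([(P[n],m)],.1,.054,.08,.08,(.607,.001,-.32));print(n,(q.x[:2]*1000).round(1),np.degrees(q.x[2]).round(1),round(q.fun,3))
    d=cv2.convertScaleAbs(img,alpha=1.7);d[(m-cv2.erode(m,np.ones((3,3),np.uint8)))>0]=(0,0,255);u,v=map(int,c);vs.append(cv2.resize(d[v-35:v+35,u-35:u+35],(390,390),interpolation=cv2.INTER_NEAREST))
cv2.imwrite("pics/tray.png",np.hstack(vs))
E
python3 tray.py; python3 -c "
from h import *
delta2(.6032,-.1823,.003,91.2)"
```

```text
top [600.    5.8] -26.2 0.23
side [616.5 -41. ] -27.4 0.77
t 16.82 pos [ 601.1 -181.4   96.9] yaw 91.23 F [ 0.4 -0.3  0.2] open 93.1
shift tool mm [-1.   2.1 93.9] turn 0.03
```

View pics/tray.png

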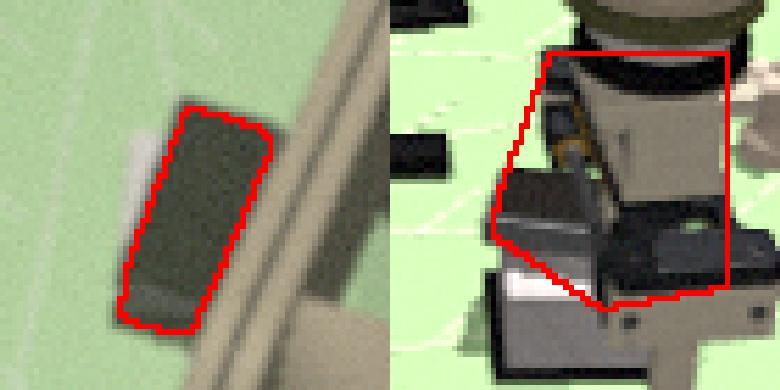

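Emit:
jog_arm(
  commands=[-1, -0.001, 0.0021, 0.03, 0, -1, 0, 0, 0.03, 0, -1, 0, 0, 0.02, 0, -1, 0, 0, 0.009, 0, -1, 0, 0, 0.0045, 0, -1, 0, 0, 0, 0, 1, 0, 0, 0, 0, 1, 0, 0, 0, 0, 1, 0, 0, 0, 0, 1, 0, 0, 0, 0, 1, 0, 0, 0, 0, 1, 0, 0, 0, 0, 1, 0, 0, 0, 0],
  grip_force=20,
)

```text
t: 18.03
tool_pos: [0.6028, -0.183, 0.0028]
orientation: [2.199, 2.244, 0.0]
force: [-0.0, -0.4, -0.1]
opening: 0.0509
```

```bash
sed -i 's/\.1,\.054,\.08,\.08,/.1,.054,.062,.08,/' tray.py; python3 tray.py; python3 -c "
from h import *
delta2(.6032,-.1823,.15,91.2)"
```

```text
top [598.2   0.6] -14.1 0.111
side [620.7 -15. ] -28.2 0.166
t 18.31 pos [ 602.8 -183.     2.8] yaw 91.17 F [-0.7  0.8  2.7] open 49.7
shift tool mm [   0.7    0.5 -147.2] turn -0.03
```

View pics/tray.png

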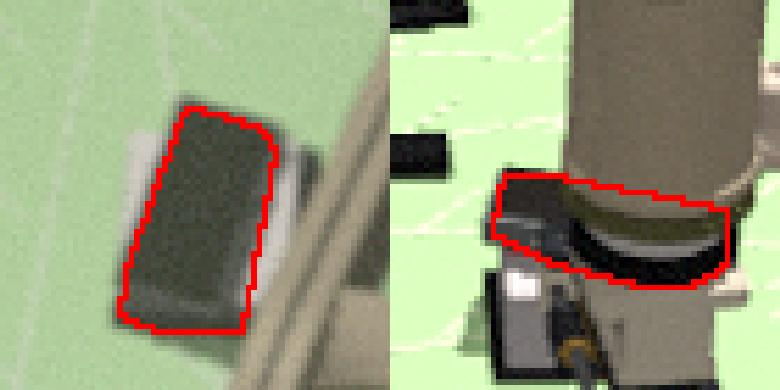

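Emit:
jog_arm(
  commands=[1, 0, 0, -0.02, 0, 1, -0.01, -0.02, -0.03, 0, 1, -0.025, -0.025, -0.02, 0, 1, -0.025, -0.025, -0.02, 0, 1, -0.025, -0.025, -0.02, 0, 1, -0.025, -0.025, -0.02, 0, 1, 0, 0, 0, 0, 1, 0, 0, 0, 0, 1, 0, 0, 0, 0, 1, 0, 0, 0, 0],
)

```text
t: 19.27
tool_pos: [0.4849, -0.2942, 0.1313]
orientation: [-2.196, -2.243, -0.0]
force: [-0.2, 1.4, -0.6]
opening: 0.0499
```

```bash
cat > tray.py <<'E'
from h import *
from fits import comp,win
P={n:robot.read_camera(n) for n in("top","side")}
vs=[]
for n,ths in (("top",(44,48,52)),("side",(36,40,44))):
    img=P[n]["img"];g=cv2.GaussianBlur(img,(3,3),0).max(2);c=proj(P[n],[.607,.001,.08])
    for t in ths:
        m=hull(comp(win(g<t,c,26),c));q=fitbox([(P[n],m)],.1,.054,.08,.08,(.607,.001,-.32));print(n,t,(q.x[:2]*1000).round(1),np.degrees(q.x[2]).round(1),round(q.fun,3))
    d=cv2.convertScaleAbs(img,alpha=1.7);d[(m-cv2.erode(m,np.ones((3,3),np.uint8)))>0]=(0,0,255);u,v=map(int,c);vs.append(cv2.resize(d[v-35:v+35,u-35:u+35],(390,390),interpolation=cv2.INTER_NEAREST))
cv2.imwrite("pics/tray.png",np.hstack(vs))
E
python3 tray.py; python3 -c "
from h import *
delta2(.608,.0005,.15,71.8)"
```

```text
t 19.54 pos [ 485.1 -294.6  131.9] yaw 91.24 F [ 0.   0.6 -0.7] open 49.8
shift tool mm [292.4 129.2 -18.1] turn 19.44Traceback (most recent call last):
  File "tray.py", line 8, in <module>
    m=hull(comp(win(g<t,c,26),c));q=fitbox([(P[n],m)],.1,.054,.08,.08,(.607,.001,-.32));print(n,t,(q.x[:2]*1000).round(1),np.degrees(q.x[2]).round(1),round(q.fun,3))
           ~~~~^^^^^^^^^^^^^^^^^
  File "fits.py", line 5, in comp
    b=max(range(1,n),key=lambda i:s[i,4]-15*np.hypot(*(cc[i]-[u,v])));return (l==b).astype(np.uint8)
ValueError: max() iterable argument is empty
```

```bash
sed -i 's/(44,48,52)/(52,55,58)/' tray.py; python3 tray.py
```

```text
top 52 [607.7   0.7] -16.5 0.333
top 55 [595.5  -1.6] -15.5 0.307
top 58 [596.3  -1.1] -17.8 0.334
side 36 [603.6   6.3] -25.2 0.768
side 40 [605.7   5.3] -19.8 0.682
side 44 [607.1   3.9] -19.0 0.561
```

View pics/tray.png

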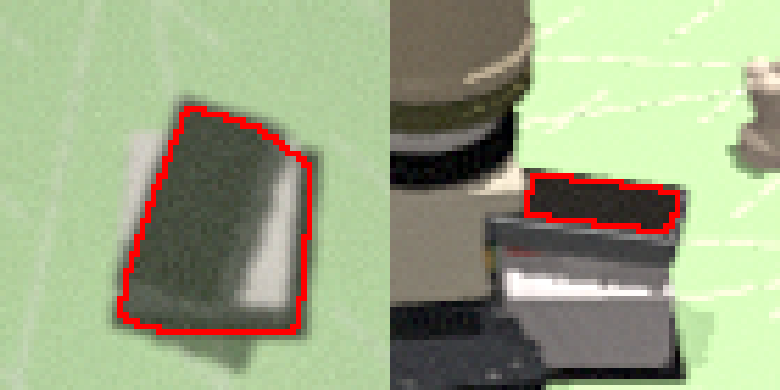

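```bash
cat > edge.py <<'E'
from h import *
from scipy.ndimage import map_coordinates
def edgecost(p,g,L,W,z,t,edges,off=1.6,sign=1):
    x,y,a=t;c,s=np.cos(a),np.sin(a);tot=0
    C={k:proj(p,[x+c*i*L/2-s*j*W/2,y+s*i*L/2+c*j*W/2,z]) for k,(i,j) in dict(a=(-1,-1),b=(1,-1),c=(1,1),d=(-1,1)).items()}
    ctr=proj(p,[x,y,z])
    for e in edges:
        A,B=C[e[0]],C[e[1]];n=np.array([B[1]-A[1],A[0]-B[0]]);n/=np.linalg.norm(n)
        if n@((A+B)/2-ctr)<0:n=-n
        u=np.linspace(.1,.9,40)[:,None];P_=A+(B-A)*u
        def smp(Q):return map_coordinates(g,[Q[:,1],Q[:,0]],order=1)
        tot+=sign*np.mean(smp(P_+n*off)-smp(P_-n*off))*np.linalg.norm(B-A)
    return -tot
def edgefit(views,L,W,z,x0,w=(.004,.004,.08)):
    best=None
    for dx in(-1,0,1):
        for dy in(-1,0,1):
            for da in(-1,0,1):
                st=np.array(x0)+np.array([dx,dy,da])*w
                f=lambda t:sum(edgecost(p,g,L,W,z,t,e,1.6,sg) for p,g,e,sg in views)
                r=minimize(f,st,method="Nelder-Mead",options=dict(initial_simplex=[st,st+[.002,0,0],st+[0,.002,0],st+[0,0,.04]],xatol=1e-4,fatol=1e-2))
                if best is None or r.fun<best.fun:best=r
    return best.x*[1000,1000,57.2958],best.fun
E
python3 - <<'E'
from edge import *
p=robot.read_camera("top");g=cv2.GaussianBlur(p["img"],(3,3),0).astype(float).sum(2)
print(edgefit([(p,g,["ab","bc","cd","da"],1)],.1,.054,.08,(.607,.001,-.32)))
print(edgefit([(p,g,["ab","bc","cd"],1)],.1,.054,.08,(.607,.001,-.32)))
q=robot.read_camera("side");g2=cv2.GaussianBlur(q["img"],(3,3),0).astype(float).sum(2)
print(edgefit([(p,g,["ab","bc","cd","da"],1),(q,g2,["bc","ab"],1)],.1,.054,.08,(.607,.001,-.32)))
x=edgefit([(p,g,["ab","bc","cd","da"],1)],.1,.054,.08,(.607,.001,-.32))[0]/[1000,1000,57.2958]
d=[]
for P,(u0,v0) in((p,(255,150)),(q,(300,150))):
    im=cv2.resize(cv2.convertScaleAbs(P["img"],alpha=1.7)[v0:v0+65,u0:u0+65],(390,390),interpolation=cv2.INTER_CUBIC)
    for A in boxpts(.1,.054,.08,.08,*x): 
        c=((proj(P,A)-[u0,v0]+.5)*6).astype(int);cv2.circle(im,tuple(map(int,c)),3,(0,0,255),-1)
    d.append(im)
cv2.imwrite("pics/tr2.png",np.hstack(d))
E
```

```text
(array([604.64979681,  -0.62317306, -18.07549613]), np.float64(-12784.35085717063))
(array([ 6.03898666e+02, -4.30099266e-01, -1.79481370e+01]), np.float64(-13049.956433518262))
(array([ 6.05555739e+02,  4.30531618e-01, -1.73960937e+01]), np.float64(-14910.43634855154))
```

View pics/tr2.png

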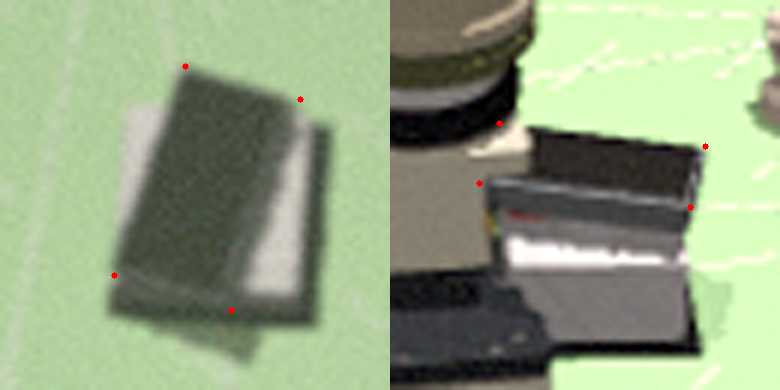

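Emit:
jog_arm(
  commands=[1, 0, 0, 0, 6.4, 1, 0, 0, 0, 6.4, 1, 0, 0, 0, 6.5, 1, 0.0318, 0.0024, 0, 0, 1, 0.0318, 0.0024, 0, 0, 1, 0.0318, 0.0024, 0, 0, 1, 0.0318, 0.0024, 0, 0, 1, 0.0318, 0.0024, 0, 0, 1, 0.0318, 0.0024, 0, 0, 1, 0.0318, 0.0024, 0, 0, 1, 0.0318, 0.0024, 0, 0, 1, 0.0318, 0.0024, 0, 0, 1, 0.0318, 0.0024, 0, 0, 1, 0, 0, 0, 0, 1, 0, 0, 0, 0, 1, 0, 0, 0, 0],
)

```text
t: 21.3
tool_pos: [0.6065, -0.001, 0.1325]
orientation: [2.543, 1.844, -0.001]
force: [-0.2, -1.6, -1.1]
opening: 0.0496
```

```bash
python3 -c "
from h import *
delta2(.6068,.0006,.0838,71.9)"
```

```text
t 21.38 pos [606.4  -1.6 132.5] yaw 71.83 F [-0.1 -0.4 -1. ] open 49.6
shift tool mm [ 2.2 -0.3 48.7] turn -0.07
```

Emit:
jog_arm(
  commands=[1, 0.002, 0, 0.015, 0, 1, 0, 0, 0.015, 0, 1, 0, 0, 0.01, 0, 1, 0, 0, 0.005, 0, 1, 0, 0, 0.002, 0, 1, 0, 0, 0.001, 0, 1, 0, 0, 0.0005, 0, 1, 0, 0, 0, 0, 1, 0, 0, 0, 0],
)

```text
t: 22.25
tool_pos: [0.6079, 0.0011, 0.0849]
orientation: [2.543, 1.843, 0.001]
force: [0.5, 0.2, -0.4]
opening: 0.0498
```

```bash
python3 -c "
from h import *
delta2(.6068,.0006,.0838,71.9)
p=robot.read_camera('side');cv2.imwrite('pics/b5.png',cv2.resize(cv2.convertScaleAbs(p['img'],alpha=1.6)[110:210,270:400],(780,600),interpolation=cv2.INTER_CUBIC))"
```

```text
t 22.33 pos [607.8   1.2  84.8] yaw 71.87 F [ 0.2 -0.2 -0.8] open 49.8
shift tool mm [-0.8 -0.7  1. ] turn -0.03
```

View pics/b5.png

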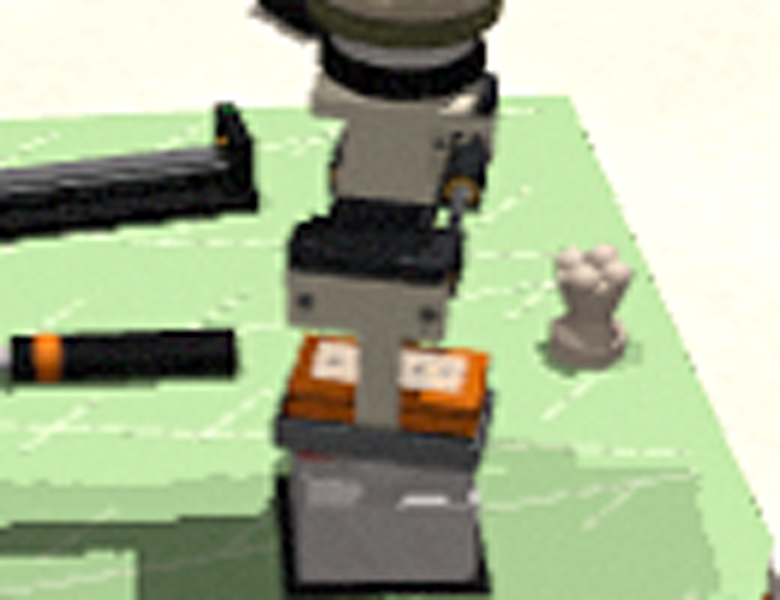

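Emit:
jog_arm(
  commands=[1, -0.0007, -0.0008, 0, 0, 1, 0, 0, 0.001, 0, 1, 0, 0, 0.0007, 0, 1, 0, 0, 0, 0, 1, 0, 0, 0, 0, 0.4, 0, 0, 0, 0, 0, 0, 0, 0, 0, -0.5, 0, 0, 0, 0, -0.5, 0, 0, 0, 0, -0.5, 0, 0, 0, 0, -0.5, 0, 0, -0.02, 0, -1, 0, 0, -0.03, 0, -1, 0, 0, -0.03, 0, -1, 0, 0, -0.03, 0],
)

```text
t: 23.67
tool_pos: [0.6057, 0.0009, 0.193]
orientation: [-2.543, -1.843, 0.002]
force: [0.1, 0.7, 0.5]
opening: 0.0853
```

```bash
python3 -c "
from h import *
delta2(.5988,-.2998,.1,77.5)
p=robot.read_camera('side');cv2.imwrite('pics/b6.png',cv2.resize(cv2.convertScaleAbs(p['img'],alpha=1.6)[110:210,270:400],(780,600),interpolation=cv2.INTER_CUBIC))"
```

```text
t 23.74 pos [608.2   0.7 197.3] yaw 71.87 F [ 0.6 -0.3  1.7] open 89.5
shift tool mm [-288.5   84.5   97.3] turn -5.63
```

View pics/b6.png

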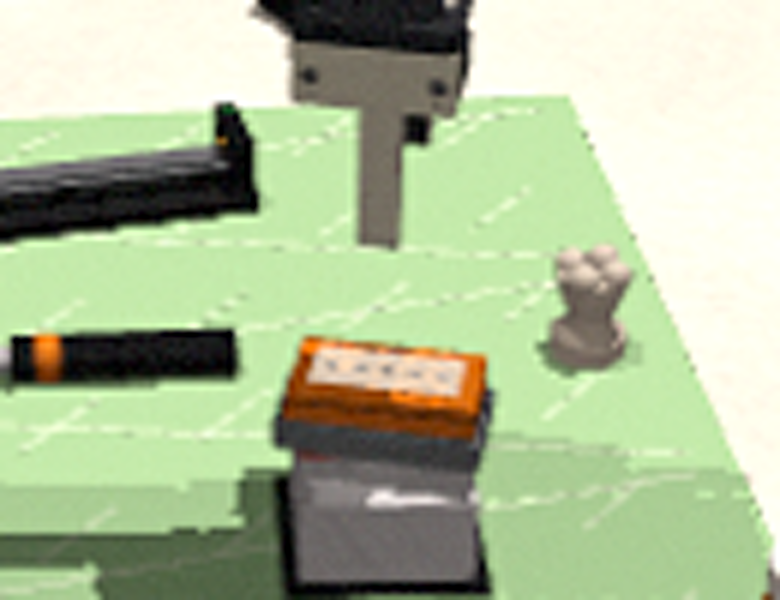

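Emit:
jog_arm(
  commands=[-1, 0, 0, 0, -5.5, -1, -0.0328, 0.0064, 0, 0, -1, -0.0328, 0.0064, 0, 0, -1, -0.0328, 0.0064, 0, 0, -1, -0.0328, 0.0064, 0.016, 0, -1, -0.0328, 0.0064, 0.016, 0, -1, -0.0328, 0.0064, 0.016, 0, -1, -0.0328, 0.0064, 0.016, 0, -1, -0.0328, 0.0064, 0.016, 0, -1, -0.0328, 0.0064, 0.016, 0, -1, 0, 0, 0, 0, -1, 0, 0, 0, 0, -1, 0, 0, 0, 0, -1, 0, 0, 0, 0],
)

```text
t: 25.08
tool_pos: [0.5981, -0.2987, 0.0962]
orientation: [-2.451, -1.964, -0.0]
force: [0.2, 0.4, -0.2]
opening: 0.0928
```

```bash
python3 -c "
from h import *
delta2(.5988,-.2998,.003,77.4)"
```

```text
t 25.16 pos [ 598.5 -298.7   96.8] yaw 77.45 F [0.3 0.3 0.2] open 92.9
shift tool mm [-1.   0.5 93.8] turn 0.05
```

Emit:
jog_arm(
  commands=[-1, -0.001, 0.0005, 0.03, 0, -1, 0, 0, 0.03, 0, -1, 0, 0, 0.02, 0, -1, 0, 0, 0.009, 0, -1, 0, 0, 0.0045, 0, -1, 0, 0, 0, 0, 1, 0, 0, 0, 0, 1, 0, 0, 0, 0, 1, 0, 0, 0, 0, 1, 0, 0, 0, 0, 1, 0, 0, 0, 0, 1, 0, 0, 0, 0, 1, 0, 0, 0, 0],
)

```text
t: 26.37
tool_pos: [0.5983, -0.301, 0.0031]
orientation: [2.452, 1.963, 0.0]
force: [-0.5, 0.2, -0.6]
opening: 0.0509
```

```bash
python3 -c "
from h import *
delta2(.6068,.0005,.14,71.9)"
```

```text
t 26.44 pos [ 598.3 -301.     3.1] yaw 77.37 F [-0.4  0.4  0.9] open 50.1
shift tool mm [ 296.   -57.7 -136.9] turn 5.47
```

Emit:
jog_arm(
  commands=[1, 0, 0, -0.02, 0, 1, 0, 0, -0.03, 5.5, 1, 0, 0, -0.03, 0, 1, 0.0321, -0.0095, -0.02, 0, 1, 0.0321, -0.0095, -0.02, 0, 1, 0.0321, -0.0095, -0.017, 0, 1, 0.0321, -0.0095, 0, 0, 1, 0.0321, -0.0095, 0, 0, 1, 0.0321, -0.0095, 0, 0, 1, 0.0321, -0.0095, 0, 0, 1, 0.0321, -0.0095, 0, 0, 1, 0.0321, -0.0095, 0, 0, 1, 0, 0, 0, 0, 1, 0, 0, 0, 0, 1, 0, 0, 0, 0],
)

```text
t: 27.82
tool_pos: [0.6068, -0.0, 0.1397]
orientation: [2.543, 1.845, -0.001]
force: [0.6, -1.3, -0.3]
opening: 0.0496
```

```bash
python3 -c "
from h import *
delta2(.6068,.0003,.1021,71.9)"
```

```text
t 27.89 pos [606.9  -0.7 139.8] yaw 71.83 F [ 0.2 -0.3 -0.5] open 49.8
shift tool mm [ 0.9 -0.4 37.7] turn -0.07
```

Emit:
jog_arm(
  commands=[1, 0.0004, -0.0004, 0.01, 0, 1, 0, 0, 0.015, 0, 1, 0, 0, 0.008, 0, 1, 0, 0, 0.003, 0, 1, 0, 0, 0, 0, 1, 0, 0, 0, 0, 1, 0, 0, 0, 0],
)

```text
t: 28.6
tool_pos: [0.6072, 0.0006, 0.1046]
orientation: [2.543, 1.843, 0.001]
force: [-0.0, -0.4, -0.9]
opening: 0.0497
```

```bash
python3 -c "
from h import *
delta2(.6068,.0003,.1021,71.9)
p=robot.read_camera('side');cv2.imwrite('pics/b7.png',cv2.resize(cv2.convertScaleAbs(p['img'],alpha=1.6)[110:210,270:400],(780,600),interpolation=cv2.INTER_CUBIC))"
```

```text
t 28.68 pos [6.072e+02 6.000e-01 1.047e+02] yaw 71.87 F [-0.  -0.3 -0.9] open 49.8
shift tool mm [-0.5 -0.3  2.6] turn -0.03
```

View pics/b7.png

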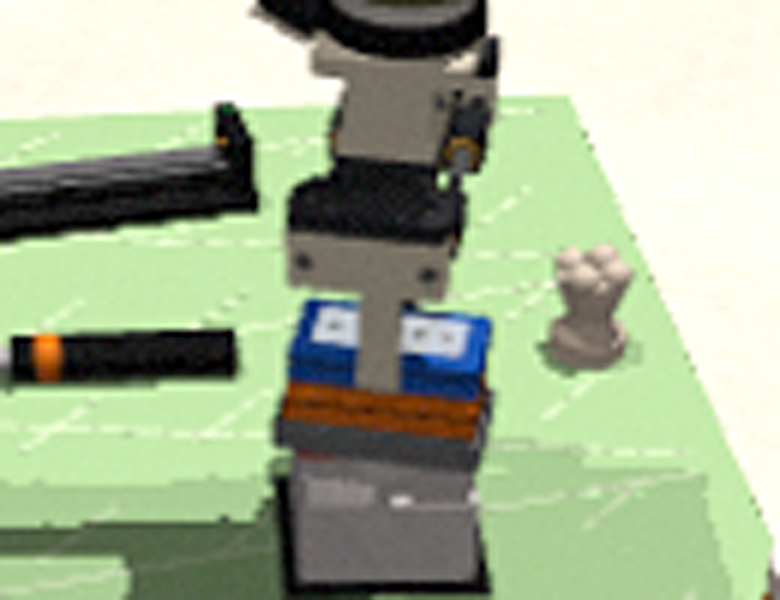

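Emit:
jog_arm(
  commands=[1, -0.0005, -0.0015, 0, 0, 1, 0, 0, 0.0015, 0, 1, 0, 0, 0.0015, 0, 1, 0, 0, 0, 0, 1, 0, 0, 0, 0, 0.4, 0, 0, 0, 0, 0, 0, 0, 0, 0, -0.5, 0, 0, 0, 0, -0.5, 0, 0, 0, 0, -0.5, 0, 0, 0, 0, -0.5, 0, 0, -0.02, 0, -1, 0, 0, -0.03, 0, -1, 0, 0, -0.03, 0, -1, 0, 0, -0.03, 0],
)

```text
t: 30.02
tool_pos: [0.6046, 0.0008, 0.2117]
orientation: [-2.543, -1.843, 0.001]
force: [0.5, 0.7, -0.1]
opening: 0.0851
```

```bash
python3 -c "
from h import *
delta2(.4539,-.293,.1,94)
p=robot.read_camera('side');cv2.imwrite('pics/b8.png',cv2.resize(cv2.convertScaleAbs(p['img'],alpha=1.6)[110:210,270:400],(780,600),interpolation=cv2.INTER_CUBIC))"
```

```text
t 30.09 pos [6.070e+02 6.000e-01 2.161e+02] yaw 71.87 F [0.6 0.1 1.4] open 89.4
shift tool mm [-326.6  -54.1  116.1] turn -22.13
```

View pics/b8.png

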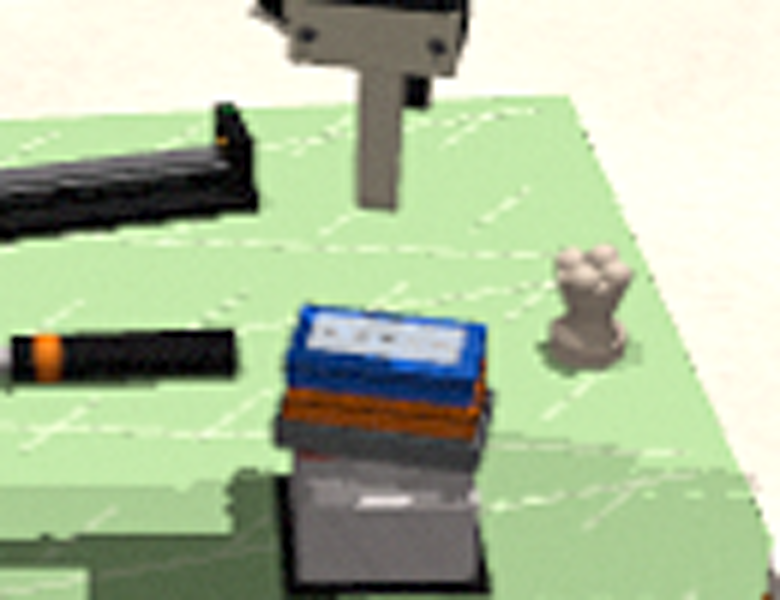

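Emit:
jog_arm(
  commands=[-1, 0, 0, 0, -7.1, -1, 0, 0, 0, -7.1, -1, 0, 0, 0, -7.1, -1, 0, 0, 0, -0.8, -1, -0.0256, -0.0157, 0, 0, -1, -0.0256, -0.0157, 0, 0, -1, -0.0256, -0.0157, 0, 0, -1, -0.0256, -0.0157, 0, 0, -1, -0.0256, -0.0157, 0.016, 0, -1, -0.0256, -0.0157, 0.016, 0, -1, -0.0256, -0.0157, 0.016, 0, -1, -0.0256, -0.0157, 0.016, 0, -1, -0.0256, -0.0157, 0.016, 0, -1, -0.0256, -0.0157, 0.016, 0, -1, -0.0256, -0.0157, 0.016, 0, -1, 0, 0, 0, 0, -1, 0, 0, 0, 0, -1, 0, 0, 0, 0, -1, 0, 0, 0, 0],
)

```text
t: 31.85
tool_pos: [0.453, -0.2914, 0.0993]
orientation: [2.144, 2.296, 0.001]
force: [0.2, -0.9, 0.4]
opening: 0.0928
```

```bash
cat > pile.py <<'E'
from edge import *
import sys
H=float(sys.argv[1]);sg=float(sys.argv[2]) if len(sys.argv)>2 else 1  # sg=1: background brighter
p=robot.read_camera("top");q=robot.read_camera("side")
def sat(img):
    return np.linalg.norm(chroma(img)-np.median(chroma(img)[130:290,140:450].reshape(-1,3),0),axis=2)*-3000
gp,gq=sat(p["img"]),sat(q["img"])
x0=(.6065,.0005,-.316)
A="ab bc cd da".split()
a=edgefit([(p,gp,A,1)],.09,.05,H,x0);b=edgefit([(q,gq,["bc","cd","da"],1)],.09,.05,H,x0);c=edgefit([(p,gp,A,1),(q,gq,["bc","cd","da"],1)],.09,.05,H,x0)
print("top",a[0].round(1),"side",b[0].round(1),"both",c[0].round(1))
d=[]
for P,v,X in((p,150,a),(q,120,b)):
    u0,v0=(proj(P,[.607,0,.1])-32).astype(int)
    im=cv2.resize(cv2.convertScaleAbs(P["img"],alpha=1.7)[v0:v0+65,u0:u0+65],(390,390),interpolation=cv2.INTER_CUBIC)
    for C in boxpts(.09,.05,H,H,*(X[0]/[1000,1000,57.2958])): 
        cv2.circle(im,tuple(int(i) for i in (proj(P,C)-[u0,v0]+.5)*6),3,(0,0,255),-1)
    d.append(im)
cv2.imwrite("pics/pl.png",np.hstack(d))
E
python3 pile.py .116; python3 -c "
from h import *
delta2(.4539,-.293,.003,94)"
```

```text
top [ 6.044e+02  3.000e-01 -1.830e+01] side [606.4   1.5 -20.1] both [ 6.052e+02  3.000e-01 -1.840e+01]
t 32.02 pos [ 453.2 -291.6   99.6] yaw 94.02 F [-0.3 -0.3 -0.1] open 92.8
shift tool mm [-1.5  0.6 96.6] turn 0.02
```

View pics/pl.png

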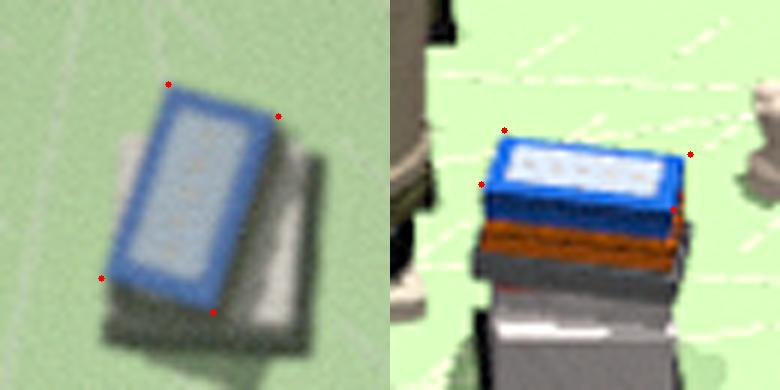

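Emit:
jog_arm(
  commands=[-1, -0.0014, 0.0006, 0.03, 0, -1, 0, 0, 0.03, 0, -1, 0, 0, 0.022, 0, -1, 0, 0, 0.009, 0, -1, 0, 0, 0.005, 0, -1, 0, 0, 0, 0, 1, 0, 0, 0, 0, 1, 0, 0, 0, 0, 1, 0, 0, 0, 0, 1, 0, 0, 0, 0, 1, 0, 0, 0, 0, 1, 0, 0, 0, 0, 1, 0, 0, 0, 0],
)

```text
t: 33.23
tool_pos: [0.4531, -0.2936, 0.0032]
orientation: [2.143, 2.297, 0.0]
force: [-1.1, 0.5, 0.1]
opening: 0.0511
```

```bash
python3 -c "
from h import *
delta2(.606,.0002,.16,71.9)"
```

```text
t 33.31 pos [ 453.1 -293.6    3.1] yaw 93.97 F [-0.2  0.4  1.5] open 50.2
shift tool mm [ 282.5  172.9 -156.9] turn 22.07
```

Emit:
jog_arm(
  commands=[1, 0, 0, -0.02, 0, 1, 0, 0, -0.035, 7.1, 1, 0, 0, -0.035, 7.1, 1, 0, 0, -0.035, 7.1, 1, 0, 0, -0.032, 0.8, 1, 0.0297, 0.0049, 0, 0, 1, 0.0297, 0.0049, 0, 0, 1, 0.0297, 0.0049, 0, 0, 1, 0.0297, 0.0049, 0, 0, 1, 0.0297, 0.0049, 0, 0, 1, 0.0297, 0.0049, 0, 0, 1, 0.0297, 0.0049, 0, 0, 1, 0.0297, 0.0049, 0, 0, 1, 0.0297, 0.0049, 0, 0, 1, 0.0297, 0.0049, 0, 0, 1, 0.0297, 0.0049, 0, 0, 1, 0, 0, 0, 0, 1, 0, 0, 0, 0, 1, 0, 0, 0, 0, 1, 0, 0, 0, 0],
)

```text
t: 35.1
tool_pos: [0.6054, -0.0007, 0.1596]
orientation: [-2.544, -1.842, 0.001]
force: [-0.5, -0.0, -1.7]
opening: 0.05
```

```bash
python3 -c "
from h import *
delta2(.6055,.0004,.1226,71.9)"
```

```text
t 35.17 pos [605.5  -0.9 159.8] yaw 71.80 F [-0.4 -0.2 -1. ] open 50.0
shift tool mm [ 1.2 -0.4 37.2] turn -0.1
```

Emit:
jog_arm(
  commands=[1, 0.0008, -0.0004, 0.012, 0, 1, 0, 0, 0.015, 0, 1, 0, 0, 0.008, 0, 1, 0, 0, 0.003, 0, 1, 0, 0, 0, 0, 1, 0, 0, 0, 0, 1, 0, 0, 0, 0],
)

```text
t: 35.88
tool_pos: [0.6062, 0.001, 0.1226]
orientation: [2.543, 1.843, 0.001]
force: [-0.7, 0.2, -0.6]
opening: 0.05
```

```bash
python3 -c "
from h import *
delta2(.6055,.0004,.1196,71.9)
p=robot.read_camera('side');cv2.imwrite('pics/b9.png',cv2.resize(cv2.convertScaleAbs(p['img'],alpha=1.6)[110:210,270:400],(780,600),interpolation=cv2.INTER_CUBIC))"
```

```text
t 35.96 pos [606.2   1.  122.7] yaw 71.87 F [-0.2 -0.1 -1. ] open 49.9
shift tool mm [-0.8 -0.5  3.1] turn -0.03
```

View pics/b9.png

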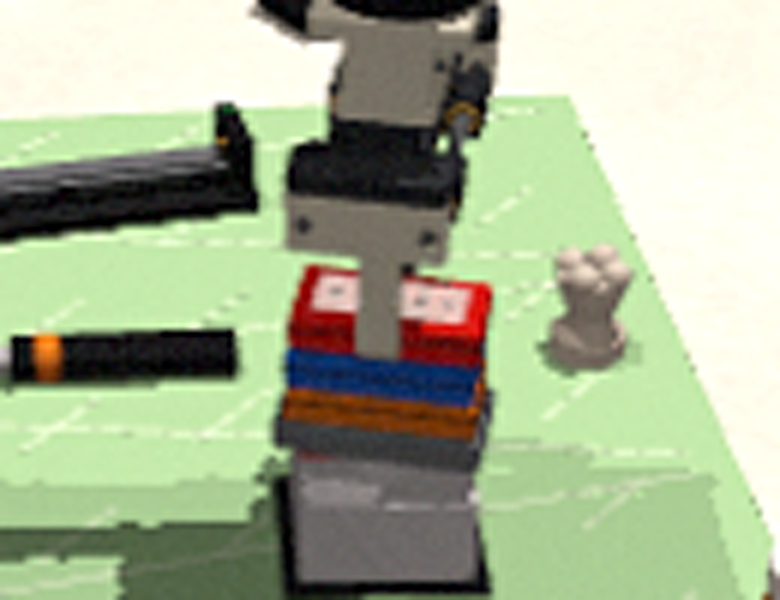

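Emit:
jog_arm(
  commands=[1, -0.0006, -0.001, 0, 0, 1, 0, 0, 0.002, 0, 1, 0, 0, 0.0015, 0, 1, 0, 0, 0, 0, 1, 0, 0, 0, 0, 0.4, 0, 0, 0, 0, 0, 0, 0, 0, 0, -0.5, 0, 0, 0, 0, -0.5, 0, 0, 0, 0, -0.5, 0, 0, 0, 0, -0.5, 0, 0, -0.02, 0, -1, 0, 0, -0.03, 0, -1, 0, 0, -0.03, 0, -1, 0, 0, -0.03, 0],
)

```text
t: 37.3
tool_pos: [0.6039, 0.0009, 0.2287]
orientation: [-2.543, -1.843, 0.002]
force: [0.6, -0.1, -0.4]
opening: 0.0854
```

```bash
python3 -c "
from h import *
delta2(.4579,-.1804,.1,74.9)"
```

```text
t 37.38 pos [606.1   0.7 233.1] yaw 71.87 F [0.6 0.1 1. ] open 89.4
shift tool mm [-218.3  -84.5  133.1] turn -3.03
```

Emit:
jog_arm(
  commands=[-1, -0.0, 0, 0, -3, -1, -0.0237, -0.0106, 0, 0, -1, -0.0237, -0.0106, 0, 0, -1, -0.0237, -0.0106, 0, 0, -1, -0.0237, -0.0106, 0.01, 0, -1, -0.0237, -0.0106, 0.02, 0, -1, -0.0237, -0.0106, 0.025, 0, -1, -0.0237, -0.0106, 0.025, 0, -1, -0.0237, -0.0106, 0.025, 0, -1, -0.0237, -0.0106, 0.025, 0, -1, 0, 0, 0, 0, -1, 0, 0, 0, 0, -1, 0, 0, 0, 0, -1, 0, 0, 0, 0],
)

```text
t: 38.67
tool_pos: [0.4579, -0.1798, 0.0993]
orientation: [2.493, 1.91, 0.001]
force: [-0.4, 0.4, -0.0]
opening: 0.0931
```

```bash
python3 pile.py .134; python3 -c "
from h import *
delta2(.4579,-.1804,.003,74.9)"
```

```text
top [ 6.05e+02  1.00e-01 -1.80e+01] side [606.9   1.3 -20.4] both [605.7  -0.  -18.2]
t 38.84 pos [ 458.  -179.9   99.4] yaw 74.94 F [0.1 0.2 0. ] open 93.0
shift tool mm [-0.5  0.  96.4] turn 0.04
```

View pics/pl.png

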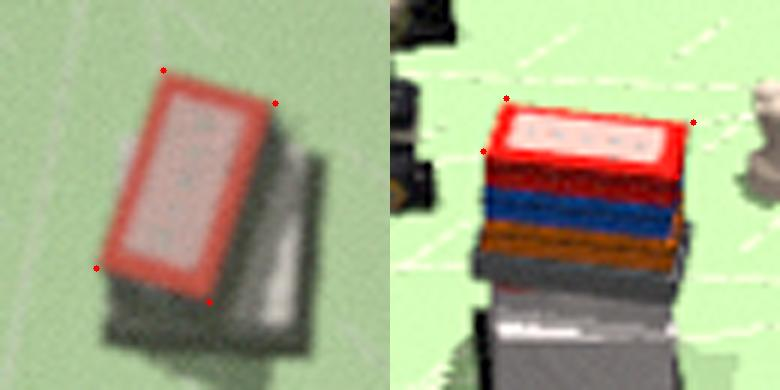

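Good: red sits within ~1 mm of blue. Next, yellow.

Emit:
jog_arm(
  commands=[-1, -0.0005, 0, 0.03, 0, -1, 0, 0, 0.03, 0, -1, 0, 0, 0.022, 0, -1, 0, 0, 0.009, 0, -1, 0, 0, 0.0048, 0, -1, 0, 0, 0, 0, 1, 0, 0, 0, 0, 1, 0, 0, 0, 0, 1, 0, 0, 0, 0, 1, 0, 0, 0, 0, 1, 0, 0, 0, 0, 1, 0, 0, 0, 0, 1, 0, 0, 0, 0],
)

```text
t: 40.05
tool_pos: [0.4568, -0.1807, 0.0028]
orientation: [2.494, 1.909, 0.0]
force: [0.1, -0.3, -0.3]
opening: 0.0507
```

```bash
python3 -c "
from h import *
delta2(.6058,.0002,.18,71.9)"
```

```text
t 40.12 pos [ 456.8 -180.7    2.8] yaw 74.87 F [-0.1 -0.   1.5] open 50.2
shift tool mm [ 213.5   96.6 -177.2] turn 2.97
```

Emit:
jog_arm(
  commands=[1, 0, 0, -0.02, 0, 1, 0, 0, -0.035, 3, 1, 0, 0, -0.035, 0, 1, 0, 0, -0.035, 0, 1, 0, 0, -0.035, 0, 1, 0.0273, 0.0106, -0.017, 0, 1, 0.0273, 0.0106, 0, 0, 1, 0.0273, 0.0106, 0, 0, 1, 0.0273, 0.0106, 0, 0, 1, 0.0273, 0.0106, 0, 0, 1, 0.0273, 0.0106, 0, 0, 1, 0.0273, 0.0106, 0, 0, 1, 0.0273, 0.0106, 0, 0, 1, 0, 0, 0, 0, 1, 0, 0, 0, 0, 1, 0, 0, 0.015, 0, 1, 0, 0, 0.015, 0, 1, 0, 0, 0.005, 0, 1, 0, 0, 0, 0, 1, 0, 0, 0, 0],
)

```text
t: 41.92
tool_pos: [0.6048, -0.0002, 0.1446]
orientation: [-2.544, -1.842, 0.001]
force: [0.3, -0.6, -0.2]
opening: 0.0495
```

```bash
python3 -c "
from h import *
delta2(.605,.0004,.1368,71.9)
p=robot.read_camera('side');cv2.imwrite('pics/b10.png',cv2.resize(cv2.convertScaleAbs(p['img'],alpha=1.6)[110:210,270:400],(780,600),interpolation=cv2.INTER_CUBIC))"
```

```text
t 41.99 pos [ 6.054e+02 -1.000e-01  1.454e+02] yaw 71.83 F [ 0.   0.  -0.7] open 49.8
shift tool mm [ 0.3 -0.5  8.6] turn -0.07
```

View pics/b10.png

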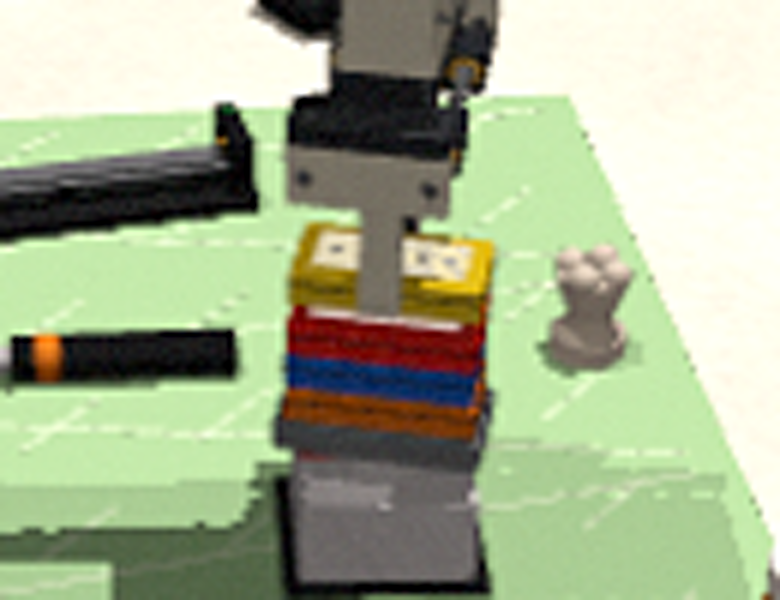

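Emit:
jog_arm(
  commands=[1, 0, -0.001, 0.004, 0, 1, 0, 0, 0.003, 0, 1, 0, 0, 0.001, 0, 1, 0, 0, 0.0005, 0, 1, 0, 0, 0, 0, 1, 0, 0, 0, 0, 0.4, 0, 0, 0, 0, 0, 0, 0, 0, 0, -0.5, 0, 0, 0, 0, -0.5, 0, 0, 0, 0, -0.5, 0, 0, 0, 0, -0.5, 0, 0, -0.02, 0, -1, 0, 0, -0.03, 0, -1, 0, 0, -0.03, 0, -1, 0, 0, -0.03, 0],
)

```text
t: 43.42
tool_pos: [0.6038, 0.0009, 0.2466]
orientation: [-2.543, -1.843, 0.002]
force: [1.0, -0.6, 1.2]
opening: 0.0853
```

```bash
python3 -c "
from h import *
delta2(.5913,-.418,.1,80.7)"
```

```text
t 43.49 pos [605.9   0.7 251. ] yaw 71.87 F [ 0.3 -0.   1.2] open 89.4
shift tool mm [-402.5  116.4  151. ] turn -8.83
```

Emit:
jog_arm(
  commands=[-1, 0, 0, 0, -4.5, -1, 0, 0, 0, -4.4, -1, -0.032, 0.0041, 0, 0, -1, -0.032, 0.0041, 0, 0, -1, -0.032, 0.0041, 0, 0, -1, -0.032, 0.0041, 0, 0, -1, -0.032, 0.0041, 0.01, 0, -1, -0.032, 0.0041, 0.02, 0, -1, -0.032, 0.0041, 0.02, 0, -1, -0.032, 0.0041, 0.02, 0, -1, -0.032, 0.0041, 0.02, 0, -1, -0.032, 0.0041, 0.02, 0, -1, -0.032, 0.0041, 0.02, 0, -1, -0.032, 0.0041, 0.02, 0, -1, -0.032, 0.0041, 0, 0, -1, 0, 0, 0, 0, -1, 0, 0, 0, 0, -1, 0, 0, 0, 0, -1, 0, 0, 0, 0],
)

```text
t: 45.2
tool_pos: [0.5903, -0.4169, 0.0957]
orientation: [-2.391, -2.036, -0.0]
force: [0.6, 0.1, 0.4]
opening: 0.0928
```

```bash
python3 pile.py .152; python3 -c "
from h import *
delta2(.5913,-.418,.003,80.7)
p=robot.read_camera('side');cv2.imwrite('pics/g1.png',cv2.resize(cv2.convertScaleAbs(p['img'],alpha=1.6)[230:350,270:430],(800,600),interpolation=cv2.INTER_CUBIC))"
```

```text
top [ 6.041e+02  2.000e-01 -1.810e+01] side [606.1   4.1 -16.1] both [ 6.045e+02  5.000e-01 -1.810e+01]
t 45.38 pos [ 590.7 -417.3   96.6] yaw 80.85 F [-0.2  0.1  0.3] open 92.9
shift tool mm [-0.6  0.7 93.6] turn 0.15
```

View pics/g1.png

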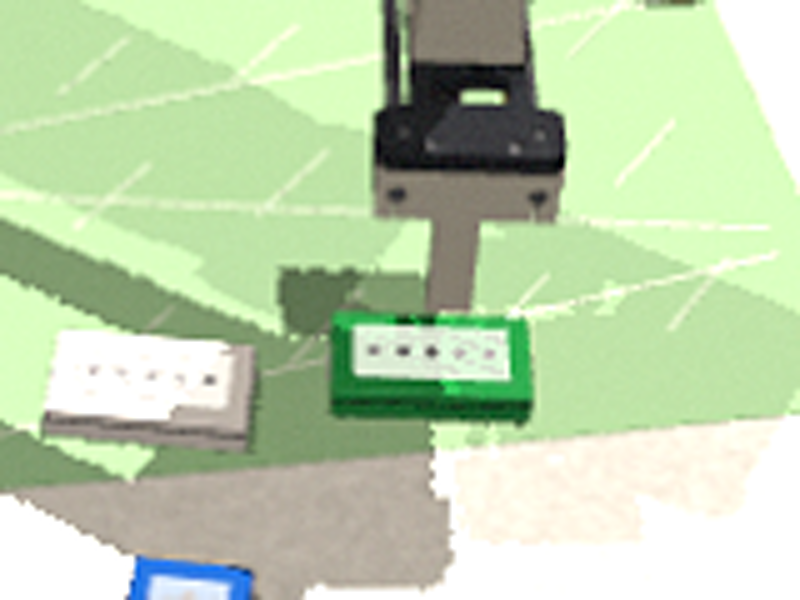

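View pics/pl.png

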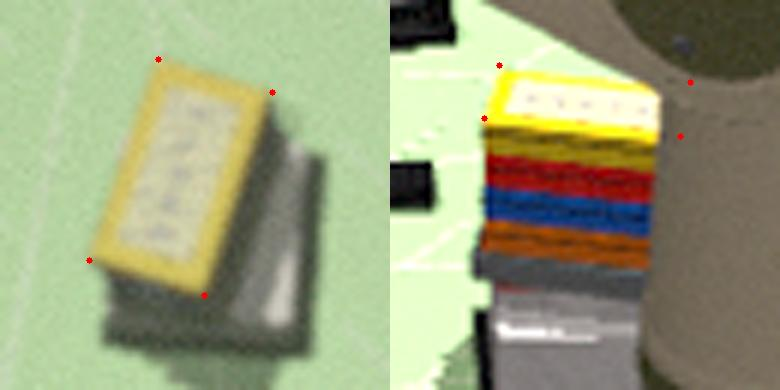

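Emit:
jog_arm(
  commands=[-1, -0.0006, 0.0007, 0.03, 0, -1, 0, 0, 0.03, 0, -1, 0, 0, 0.02, 0, -1, 0, 0, 0.009, 0, -1, 0, 0, 0.0045, 0, -1, 0, 0, 0, 0, 1, 0, 0, 0, 0, 1, 0, 0, 0, 0, 1, 0, 0, 0, 0, 1, 0, 0, 0, 0, 1, 0, 0, 0, 0, 1, 0, 0, 0, 0, 1, 0, 0, 0, 0],
)

```text
t: 46.63
tool_pos: [0.5908, -0.4191, 0.0028]
orientation: [2.393, 2.035, 0.0]
force: [0.6, 1.5, -0.1]
opening: 0.0509
```

```bash
python3 -c "
from h import *
delta2(.6058,.0002,.18,71.9)"
```

```text
t 46.71 pos [ 590.8 -419.1    2.8] yaw 80.77 F [0.  0.6 0.9] open 50.1
shift tool mm [ 416.2  -52.5 -177.2] turn 8.87
```

Emit:
jog_arm(
  commands=[1, 0, 0, -0.02, 0, 1, 0, 0, -0.035, 4.5, 1, 0, 0, -0.035, 4.4, 1, 0.031, -0.009, -0.025, 0, 1, 0.031, -0.009, -0.025, 0, 1, 0.031, -0.009, -0.025, 0, 1, 0.031, -0.009, -0.025, 0, 1, 0.031, -0.009, -0.007, 0, 1, 0.031, -0.009, 0, 0, 1, 0.031, -0.009, 0, 0, 1, 0.031, -0.009, 0, 0, 1, 0.031, -0.009, 0, 0, 1, 0.031, -0.009, 0, 0, 1, 0.031, -0.009, 0, 0, 1, 0.031, -0.009, 0, 0, 1, 0.031, -0.009, 0, 0, 1, 0, 0, 0, 0, 1, 0, 0, 0.01, 0, 1, 0, 0, 0.02, 0, 1, 0, 0, 0.005, 0],
)

```text
t: 48.5
tool_pos: [0.6034, -0.0005, 0.1609]
orientation: [-2.542, -1.842, 0.005]
force: [-1.1, -0.2, -1.7]
opening: 0.0501
```

Emit:
jog_arm(
  commands=[1, 0, 0, 0, 0, 1, 0, 0, 0, 0, 1, 0, 0, 0, 0],
)

```text
t: 48.75
tool_pos: [0.6053, -0.0005, 0.1653]
orientation: [2.544, 1.842, 0.001]
force: [0.4, -0.0, 0.2]
opening: 0.05
```

```bash
python3 -c "
from h import *
delta2(.6055,.0002,.1548,71.9)
p=robot.read_camera('side');cv2.imwrite('pics/b11.png',cv2.resize(cv2.convertScaleAbs(p['img'],alpha=1.6)[100:200,270:400],(780,600),interpolation=cv2.INTER_CUBIC))"
```

```text
t 48.83 pos [ 6.056e+02 -3.000e-01  1.656e+02] yaw 71.82 F [ 0.1  0.3 -0.7] open 49.9
shift tool mm [ 0.5 -0.2 10.8] turn -0.08
```

View pics/b11.png

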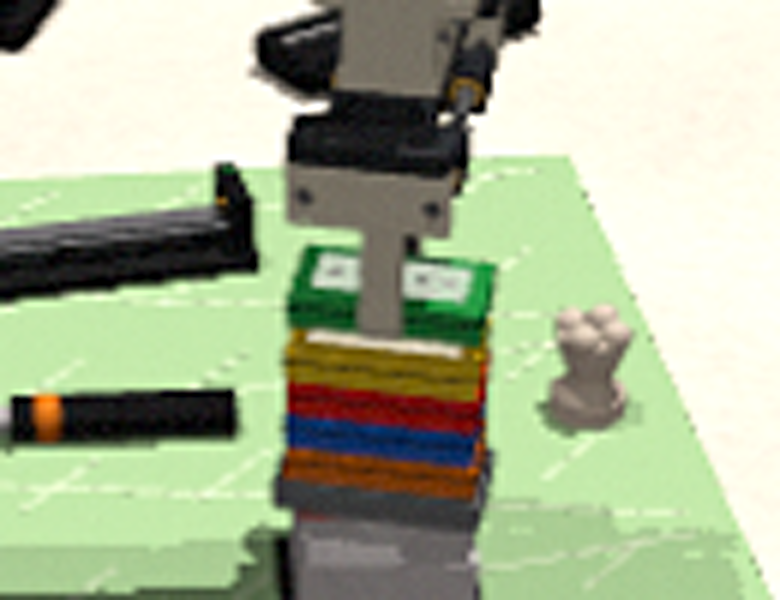

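Emit:
jog_arm(
  commands=[1, 0, -0.0004, 0.005, 0, 1, 0, 0, 0.004, 0, 1, 0, 0, 0.001, 0, 1, 0, 0, 0.0007, 0, 1, 0, 0, 0, 0, 1, 0, 0, 0, 0, 0.4, 0, 0, 0, 0, 0, 0, 0, 0, 0, -0.5, 0, 0, 0, 0, -0.5, 0, 0, 0, 0, -0.5, 0, 0, 0, 0, -0.5, 0, 0, -0.02, 0, -1, 0, 0, -0.03, 0, -1, 0, 0, -0.03, 0, -1, 0, 0, -0.03, 0],
)

```text
t: 50.25
tool_pos: [0.6041, 0.0005, 0.2644]
orientation: [-2.543, -1.843, 0.002]
force: [0.2, -0.8, -0.6]
opening: 0.0848
```

```bash
python3 -c "
from h import *
delta2(.4635,-.4163,.1,77.3)"
```

```text
t 50.33 pos [6.061e+02 4.000e-01 2.687e+02] yaw 71.87 F [-0.  -0.8  1.5] open 89.3
shift tool mm [-440.4   -5.9  168.7] turn -5.43
```

Emit:
jog_arm(
  commands=[-1, 0, 0, 0, -5.5, -1, -0.0313, -0.0034, 0, 0, -1, -0.0313, -0.0034, 0, 0, -1, -0.0313, -0.0034, 0, 0, -1, -0.0313, -0.0034, 0, 0, -1, -0.0313, -0.0034, 0.02, 0, -1, -0.0313, -0.0034, 0.02, 0, -1, -0.0313, -0.0034, 0.02, 0, -1, -0.0313, -0.0034, 0.02, 0, -1, -0.0313, -0.0034, 0.02, 0, -1, -0.0313, -0.0034, 0.02, 0, -1, -0.0313, -0.0034, 0.02, 0, -1, -0.0313, -0.0034, 0.02, 0, -1, -0.0313, -0.0034, 0.01, 0, -1, -0.0313, -0.0034, 0, 0, -1, 0, 0, 0, 0, -1, 0, 0, 0, 0, -1, 0, 0, 0, 0, -1, 0, 0, 0, 0],
)

```text
t: 52.03
tool_pos: [0.4625, -0.4153, 0.0931]
orientation: [-2.45, -1.964, -0.0]
force: [-0.3, -0.3, -0.1]
opening: 0.0931
```

```bash
python3 pile.py .17; python3 -c "
from h import *
delta2(.4635,-.4163,.003,77.4)
p=robot.read_camera('side');cv2.imwrite('pics/g2.png',cv2.resize(cv2.convertScaleAbs(p['img'],alpha=1.2)[230:350,230:390],(800,600),interpolation=cv2.INTER_CUBIC))"
```

```text
top [ 6.047e+02  5.000e-01 -1.810e+01] side [607.5   3.  -24.3] both [605.3   0.7 -18.8]
t 52.21 pos [ 462.9 -415.8   94. ] yaw 77.45 F [ 0.1  0.1 -0.3] open 93.1
shift tool mm [-0.4  0.7 91. ] turn 0.05
```

View pics/g2.png

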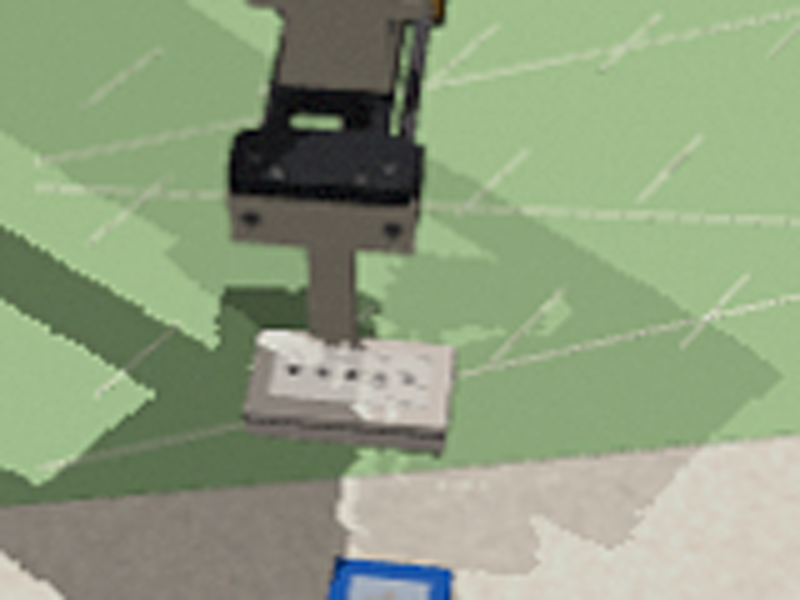

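View pics/pl.png

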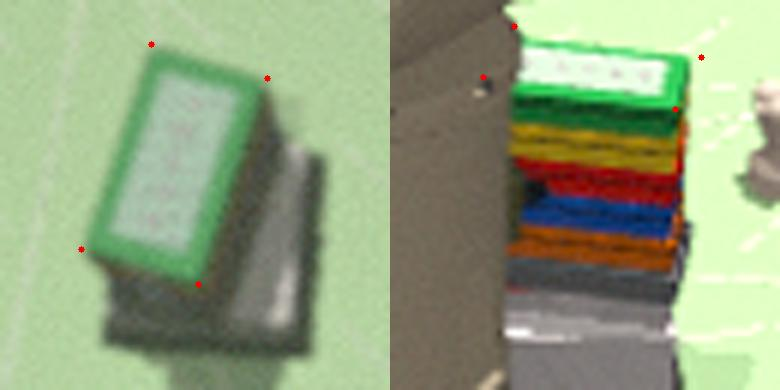

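Emit:
jog_arm(
  commands=[-1, -0.0004, 0.0007, 0.03, 0, -1, 0, 0, 0.03, 0, -1, 0, 0, 0.02, 0, -1, 0, 0, 0.007, 0, -1, 0, 0, 0.004, 0, -1, 0, 0, 0, 0, 1, 0, 0, 0, 0, 1, 0, 0, 0, 0, 1, 0, 0, 0, 0, 1, 0, 0, 0, 0, 1, 0, 0, 0, 0, 1, 0, 0, 0, 0, 1, 0, 0, 0, 0],
)

```text
t: 53.47
tool_pos: [0.463, -0.4173, 0.0031]
orientation: [2.452, 1.963, 0.0]
force: [0.2, 2.2, 0.1]
opening: 0.0509
```

```bash
python3 -c "
from h import *
delta2(.6058,.0002,.2,71.9)"
```

```text
t 53.54 pos [ 463.  -417.3    3.1] yaw 77.37 F [-0.6  0.8  1.3] open 50.1
shift tool mm [ 438.6   48.  -196.9] turn 5.47
```

Emit:
jog_arm(
  commands=[1, 0, 0, -0.02, 0, 1, 0, 0, -0.035, 5.5, 1, 0.0315, 0.0004, -0.025, 0, 1, 0.0315, 0.0004, -0.025, 0, 1, 0.0315, 0.0004, -0.025, 0, 1, 0.0315, 0.0004, -0.025, 0, 1, 0.0315, 0.0004, -0.025, 0, 1, 0.0315, 0.0004, -0.025, 0, 1, 0.0315, 0.0004, -0.015, 0, 1, 0.0315, 0.0004, 0, 0, 1, 0.0315, 0.0004, 0, 0, 1, 0.0315, 0.0004, 0, 0, 1, 0.0315, 0.0004, 0, 0, 1, 0.0315, 0.0004, 0, 0, 1, 0.0315, 0.0004, 0, 0, 1, 0.0315, 0.0004, 0, 0, 1, 0, 0, 0, 0, 1, 0, 0, 0.01, 0, 1, 0, 0, 0.02, 0, 1, 0, 0, 0.006, 0],
)

```text
t: 55.33
tool_pos: [0.6038, -0.0007, 0.1833]
orientation: [-2.542, -1.842, 0.005]
force: [-0.3, -0.2, -0.9]
opening: 0.0498
```

Emit:
jog_arm(
  commands=[1, 0, 0, 0, 0, 1, 0, 0, 0, 0, 1, 0, 0, 0, 0],
)

```text
t: 55.58
tool_pos: [0.6057, -0.0007, 0.1876]
orientation: [2.544, 1.842, 0.001]
force: [0.4, 0.1, 0.3]
opening: 0.0501
```

```bash
python3 -c "
from h import *
delta2(.6056,.0002,.1731,71.9)
p=robot.read_camera('side');cv2.imwrite('pics/b12.png',cv2.resize(cv2.convertScaleAbs(p['img'],alpha=1.6)[90:190,270:400],(780,600),interpolation=cv2.INTER_CUBIC))"
```

```text
t 55.66 pos [ 6.06e+02 -5.00e-01  1.88e+02] yaw 71.83 F [ 0.2 -0.  -0.3] open 49.8
shift tool mm [ 0.6 -0.6 14.9] turn -0.07
```

View pics/b12.png

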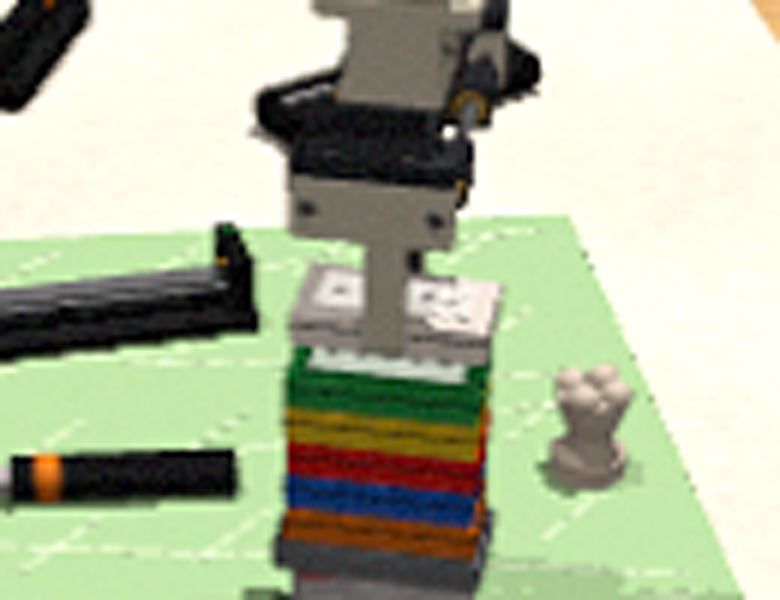

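Emit:
jog_arm(
  commands=[1, 0, -0.0012, 0.008, 0, 1, 0, 0, 0.005, 0, 1, 0, 0, 0.001, 0, 1, 0, 0, 0.0007, 0, 1, 0, 0, 0, 0, 1, 0, 0, 0, 0, 0.4, 0, 0, 0, 0, 0, 0, 0, 0, 0, -0.5, 0, 0, 0, 0, -0.5, 0, 0, 0, 0, -0.5, 0, 0, 0, 0, -0.5, 0, 0, -0.02, 0, -1, 0, 0, -0.03, 0, -1, 0, 0, -0.03, 0, -1, 0, 0, 0, 0],
)

```text
t: 57.08
tool_pos: [0.607, 0.0003, 0.2593]
orientation: [2.539, 1.84, 0.011]
force: [2.1, -0.0, 1.1]
opening: 0.0849
```

```bash
python3 -c "
from h import *
delta2(.45,.3,.25,70)
for n in('top','side'):
    p=robot.read_camera(n);cv2.imwrite('pics/h_%s.png'%n,cv2.convertScaleAbs(p['img'],alpha=1.5))"
```

```text
t 57.16 pos [6.058e+02 4.000e-01 2.554e+02] yaw 71.87 F [0.6 0.2 0.3] open 89.4
shift tool mm [ 236.3 -241.3    5.4] turn 1.87
```

View pics/h_side.png

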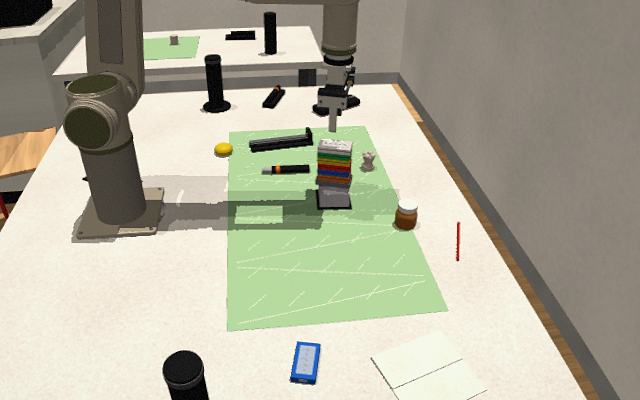

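Emit:
jog_arm(
  commands=[-1, -0.03, -0.015, 0, 0, -1, -0.03, -0.015, 0, 0, -1, -0.03, -0.015, 0, 0, -1, -0.03, -0.015, 0, 0, -1, -0.03, -0.015, 0, 0, -1, -0.03, -0.015, 0, 0, -1, -0.03, -0.015, 0, 0, -1, 0, 0, 0, 0, -1, 0, 0, 0, 0],
)

```text
t: 58.13
tool_pos: [0.438, -0.1673, 0.2513]
orientation: [-2.546, -1.839, 0.001]
force: [0.7, -0.1, -0.6]
opening: 0.093
```

```bash
cat > hp.py <<'E'
from h import *
for n,(u0,v0,s) in (("top",(140,170,6)),("side",(240,120,6))):
    p=robot.read_camera(n);np.save(n+"hp.npy",p["img"])
    im=p["img"][v0:v0+100,u0:u0+130]
    cv2.imwrite(f"pics/hp_{n}.png",cv2.convertScaleAbs(cv2.resize(im,None,fx=6,fy=6,interpolation=cv2.INTER_CUBIC),alpha=2.2))
    for t,z in (("handpiece",.012),("handpiece_tail",.012),("handpiece_nose",.012),("cradle",0),("cradle_stop",.032)):
        r=robot.pinpoint(t,p)
        print(n,t,[(round(a["score"],2),(atz(p,a["position"][1]*640,a["position"][0]*400,z)*1000).round(0)[:2].tolist()) for a in r[:2]])
E
python3 hp.py; python3 pile.py .188; python3 -c "
from h import *
delta2(.45,.3,.25,70)"
```

```text
top handpiece [(0.92, [493.0, 176.0]), (0.74, [569.0, 369.0])]
top handpiece_tail [(0.6, [564.0, 160.0])]
top handpiece_nose [(0.79, [407.0, 170.0])]
top cradle [(0.65, [408.0, 182.0]), (0.63, [475.0, 344.0])]
top cradle_stop [(0.82, [568.0, 361.0])]
side handpiece [(0.72, [496.0, 156.0])]
side handpiece_tail [(0.76, [557.0, 168.0])]
side handpiece_nose [(0.58, [406.0, 175.0]), (0.44, [291.0, 283.0])]
side cradle [(0.67, [482.0, 358.0]), (0.42, [292.0, 316.0])]
side cradle_stop [(0.86, [559.0, 367.0])]
top [ 6.043e+02  4.000e-01 -1.860e+01] side [605.2 -11.  -15.5] both [604.2  -0.  -18.7]
t 58.91 pos [ 439.3 -166.4  252.2] yaw 71.87 F [0.1 0.2 0.2] open 92.7
shift tool mm [ 446.6 -134.9    2.2] turn 1.87
```

View pics/hp_top.png

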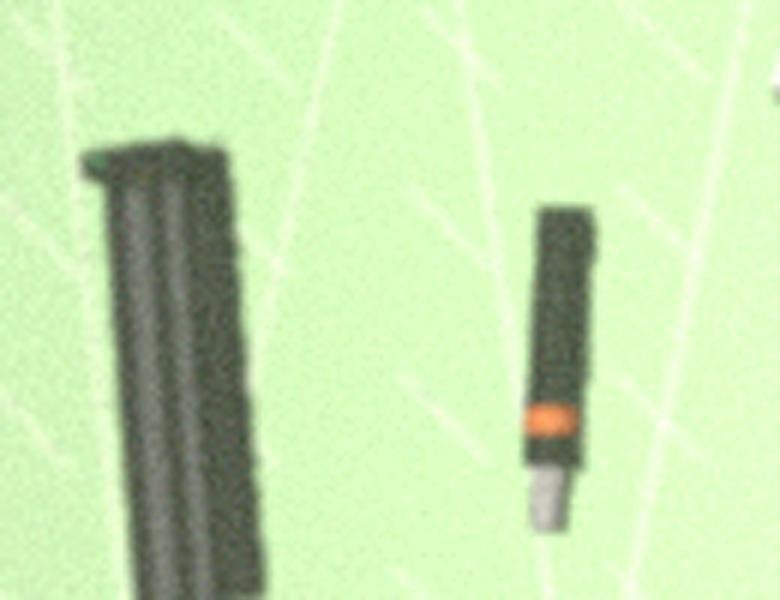

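View pics/hp_side.png

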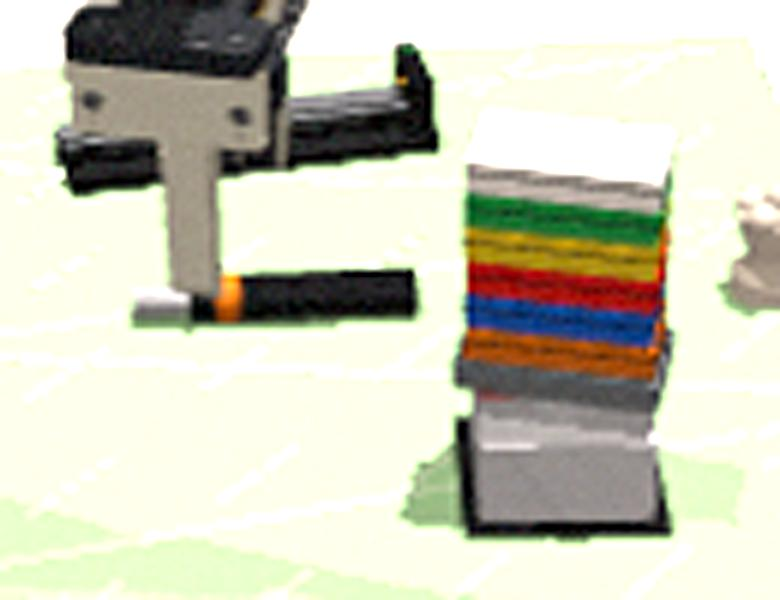

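View pics/pl.png

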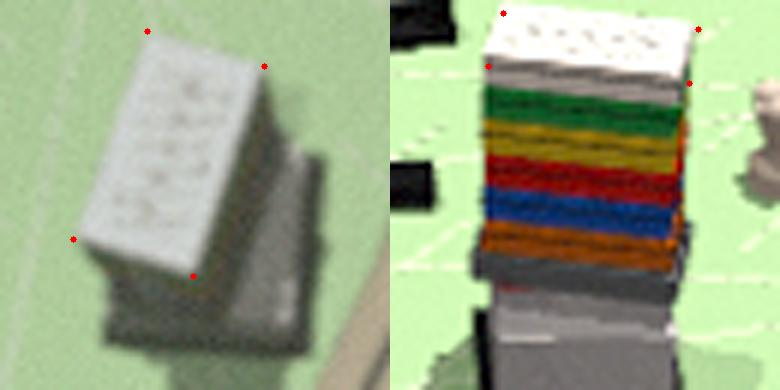

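```bash
cat > hp2.py <<'E'
from h import *
P={n:robot.read_camera(n) for n in("top","side")}
def hpts(L,W,z0,z1,x,y,a):
    c,s=np.cos(a),np.sin(a);o=[];zc=(z0+z1)/2
    def add(X,Y,Z): o.append([x+c*X-s*Y,y+s*X+c*Y,Z])
    R=.012/np.cos(np.pi/8)
    for X in(-.06,.06):
        for k in range(8):
            t=np.pi/8+k*np.pi/4;add(X,R*np.cos(t),zc+R*np.sin(t))
    return o
def hmask(img,c,n):
    m=fg(img,c,36 if n=="top" else 40,None);return m
if __name__=="__main__":
    for n in P:
        img=P[n]["img"];hs=cv2.cvtColor(cv2.GaussianBlur(img,(3,3),0),cv2.COLOR_BGR2HSV).astype(int)
        x0=(.494,.163,.07)
        c=proj(P[n],[x0[0],x0[1],.012])
        dark=(img.max(2)<(75 if n=="top" else 75))|((hs[...,0]<18)&(hs[...,1]>90))
        w=np.zeros(dark.shape,np.uint8);u,v=map(int,c);w[v-32:v+32,u-28:u+28]=dark[v-32:v+32,u-28:u+28]
        k,l,s,cc=cv2.connectedComponentsWithStats(w);b=max(range(1,k),key=lambda i:s[i,4]-10*np.hypot(*(cc[i]-c)));m=hull((l==b).astype(np.uint8))
        r=fitbox([(P[n],m)],0,0,0,.024,x0,pts=hpts);print(n,(r.x[:2]*1000).round(1),np.degrees(r.x[2]).round(1),round(r.fun,3),m.sum())
E
python3 hp2.py
cat > cr.py <<'E'
from h import *
import sys
x,y,a=float(sys.argv[1])/1000,float(sys.argv[2])/1000,np.radians(float(sys.argv[3]))
c,s=np.cos(a),np.sin(a)
W=lambda X,Y,Z:[x+c*X-s*Y,y+s*X+c*Y,Z]
L=[((-.105,Y,Z),(.095,Y,Z),col) for Y,Z,col in((0,.015,(0,0,255)),(.014,.026,(0,255,255)),(-.014,.026,(0,255,255)),(.03,0,(255,0,0)),(-.03,0,(255,0,0)))]
L+=[((.095,-.025,.046),(.095,.025,.046),(255,0,255)),((.095,.025,.046),(.095,.025,.026),(255,0,255)),((-.105,-.03,0),(-.105,.03,0),(255,0,0))]
o=[]
for n,(u0,v0) in(("top",(140,180)),("side",(240,115))):
    p=robot.read_camera(n);K=8 if n=="top" else 9
    im=cv2.convertScaleAbs(cv2.resize(p["img"][v0:v0+100 if n=="top" else v0+45,u0:u0+50 if n=="top" else u0+85],None,fx=K,fy=K,interpolation=cv2.INTER_CUBIC),alpha=3)
    cv2.imwrite(f"pics/cr0_{n}.png",im[:600])
    for A,B,col in L:
        f_=lambda q:tuple(int(i) for i in (proj(p,W(*q))-[u0,v0]+.5)*K)
        cv2.line(im,f_(A),f_(B),col,1)
    cv2.imwrite(f"pics/cr_{n}.png",im[:600])
o=np.hstack([cv2.imread("pics/cr0_top.png"),cv2.imread("pics/cr_top.png")]);cv2.imwrite("pics/crt.png",o)
E
python3 cr.py 474 350 8
```

```text
top [493.5 164.8] -1.9 0.159 486
side [485.6 164.2] 1.5 0.83 1873
```

View pics/crt.png

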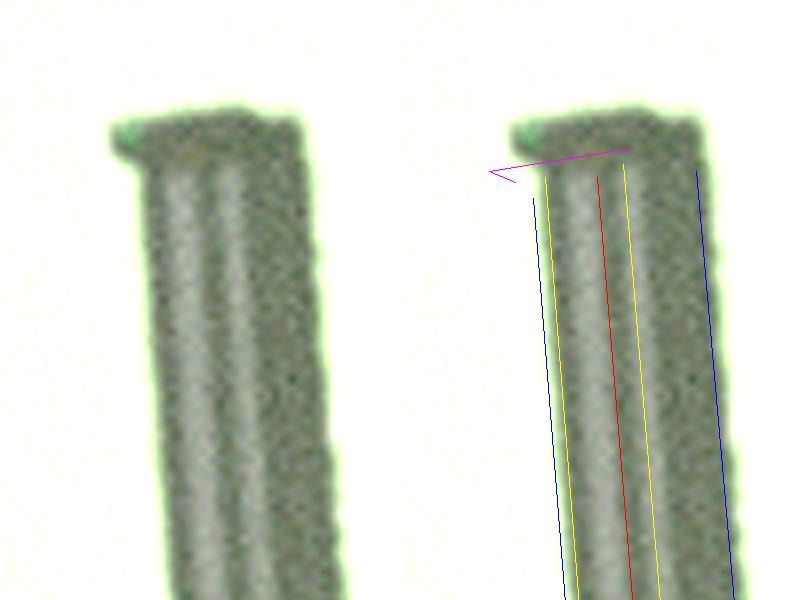

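View pics/cr_side.png

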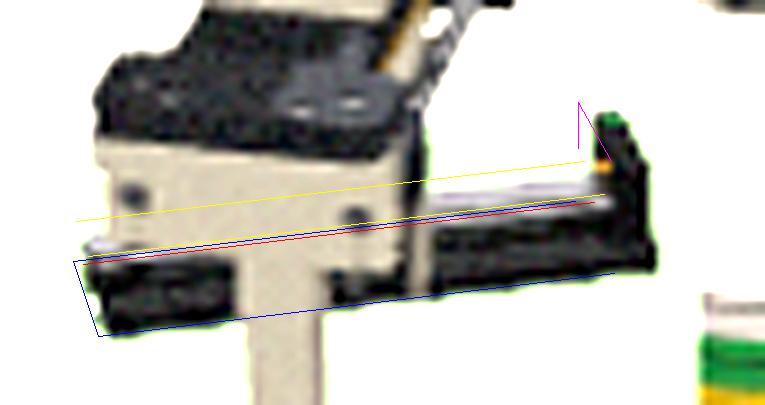

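Emit:
jog_arm(
  commands=[-1, -0.0075, 0.03, 0, 0, -1, -0.0075, 0.03, 0, 0, -1, -0.0075, 0.03, 0, 0, -1, -0.0075, 0.03, 0, 0, -1, -0.0075, 0.03, 0, 0, -1, -0.0075, 0.03, 0, 0, -1, -0.0075, 0.03, 0, 0, -1, -0.0075, 0.03, 0, 0, -1, 0, 0, 0, 0, -1, 0, 0, 0, 0],
)

```text
t: 60.07
tool_pos: [0.6488, -0.2986, 0.249]
orientation: [-2.541, -1.841, 0.003]
force: [-0.6, 0.4, -1.1]
opening: 0.0931
```

```bash
python3 hp2.py; python3 cr.py 477 346.5 7.5
```

```text
top [493.5 164.3] -1.4 0.142 465
side [491.9 162.3] -0.4 0.188 385
```

View pics/cr_top.png

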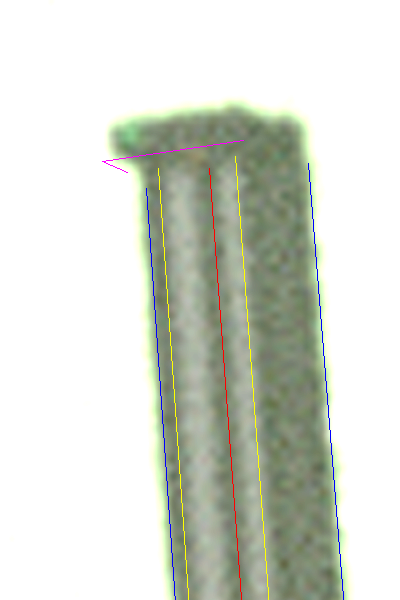

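View pics/cr_side.png

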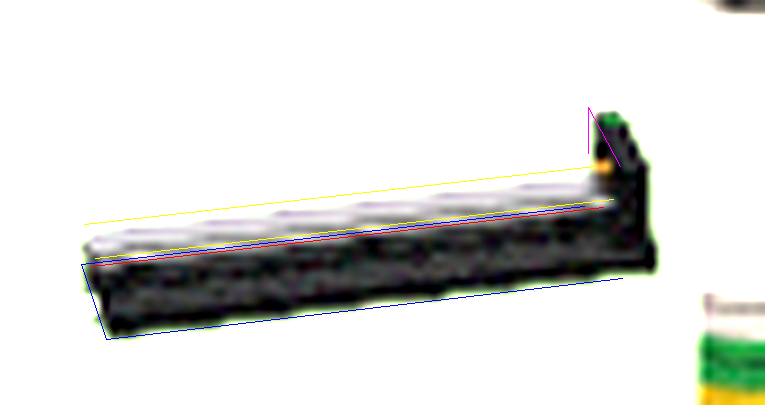

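Emit:
jog_arm(
  commands=[-1, 0, 0, 0, -7, -1, 0, 0, 0, -7, -1, 0, 0, 0, -2.8, -1, 0.0328, -0.0119, 0, 0, -1, 0.0328, -0.0119, 0, 0, -1, 0.0328, -0.0119, 0, 0, -1, 0.0328, -0.0119, 0, 0, -1, 0.0328, -0.0119, 0, 0, -1, 0.0328, -0.0119, 0, 0, -1, 0.0328, -0.0119, 0, 0, -1, 0.0328, -0.0119, 0, 0, -1, 0.0328, -0.0119, 0, 0, -1, 0.0328, -0.0119, 0, 0, -1, 0.0328, -0.0119, 0, 0, -1, 0.0328, -0.0119, 0.01, 0, -1, 0.0328, -0.0119, 0.02, 0, -1, 0.0328, -0.0119, 0.03, 0, -1, 0, 0, 0.03, 0, -1, 0, 0, 0.03, 0, -1, 0, 0, 0, 0],
)

```text
t: 61.93
tool_pos: [0.4891, 0.1616, 0.1298]
orientation: [-2.242, -2.195, 0.01]
force: [-0.9, -0.8, -0.3]
opening: 0.0928
```

```bash
python3 hp.py >/dev/null; python3 hp2.py; python3 -c "
from h import *
delta2(.493,.164,.008,88.7)"
```

```text
top [470.4 196.9] -15.4 0.871 3299
side [461.1  97.7] 12.2 0.711 1174
t 62.71 pos [493.8 161.6 135. ] yaw 88.66 F [ 0.  -0.3 -0.6] open 93.0
shift tool mm [  2.3  -0.9 127. ] turn -0.04
```

View pics/hp_side.png

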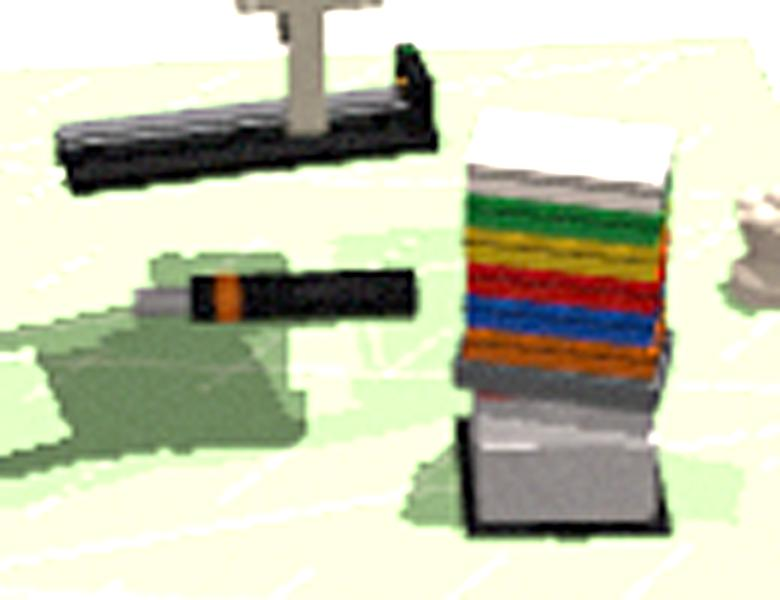

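Handpiece has not moved. Descend and grip.

Emit:
jog_arm(
  commands=[-1, 0.002, -0.0009, 0.03, 0, -1, 0, 0, 0.035, 0, -1, 0, 0, 0.035, 0, -1, 0, 0, 0.017, 0, -1, 0, 0, 0.007, 0, -1, 0, 0, 0.0035, 0, -1, 0, 0, 0, 0, 1, 0, 0, 0, 0, 1, 0, 0, 0, 0, 1, 0, 0, 0, 0, 1, 0, 0, 0, 0, 1, 0, 0, 0, 0, 1, 0, 0, 0, 0, 1, 0, 0, 0, 0, 1, 0, 0, 0, 0, 1, 0, 0, 0, 0],
  grip_force=20,
)

```text
t: 64.17
tool_pos: [0.4929, 0.1637, 0.0076]
orientation: [-2.247, -2.195, 0.0]
force: [-0.1, 0.3, 0.9]
opening: 0.0373
```

```bash
python3 hp.py >/dev/null; python3 -c "
from h import *
delta2(.493,.164,.008,88.7)"
```

```text
t 64.84 pos [492.9 163.7   7.5] yaw 88.67 F [ 0.3  0.6 -0.7] open 23.8
shift tool mm [ 0.3  0.1 -0.5] turn -0.03
```

View pics/hp_side.png

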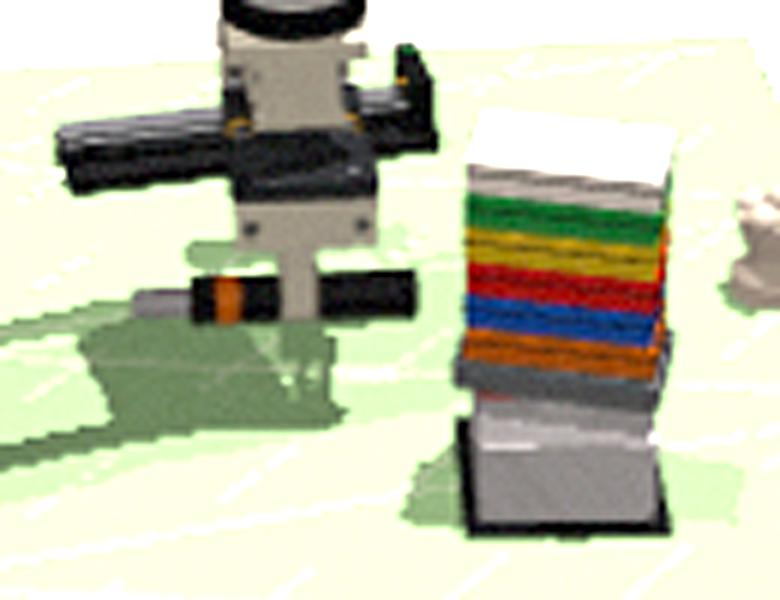

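Emit:
jog_arm(
  commands=[1, 0, 0, -0.015, 0, 1, 0, 0, -0.03, 0, 1, 0, 0, -0.035, 0, 1, 0, 0, 0, -4.7, 1, 0, 0, 0, -4.7, 1, 0.0263, 0.0037, 0, 0, 1, 0.0263, 0.0037, 0, 0, 1, 0.0263, 0.0037, 0, 0, 1, 0.0263, 0.0037, 0, 0, 1, 0.0263, 0.0037, 0, 0, 1, 0.0263, 0.0037, 0, 0, 1, 0.0263, 0.0037, 0, 0, 1, 0, 0, 0, 0, 1, 0, 0, 0, 0, 1, 0, 0, 0, 0],
)

```text
t: 66.22
tool_pos: [0.4924, 0.349, 0.087]
orientation: [2.059, 2.373, -0.002]
force: [-0.5, 0.0, -1.3]
opening: 0.0237
```

```bash
python3 hp.py>/dev/null; python3 -c "
from h import *
delta2(.4924,.3493,.035,98.1)"
```

```text
t 66.89 pos [492.8 349.6  87.6] yaw 98.06 F [-0.1 -0.5 -1.8] open 23.8
shift tool mm [-0.2 -0.4 52.6] turn -0.04
```

View pics/hp_side.png

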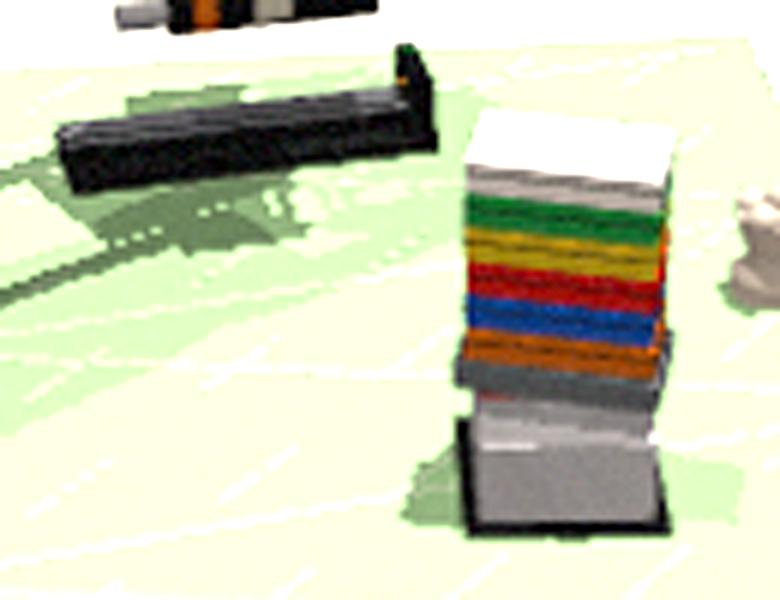

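View pics/hp_top.png

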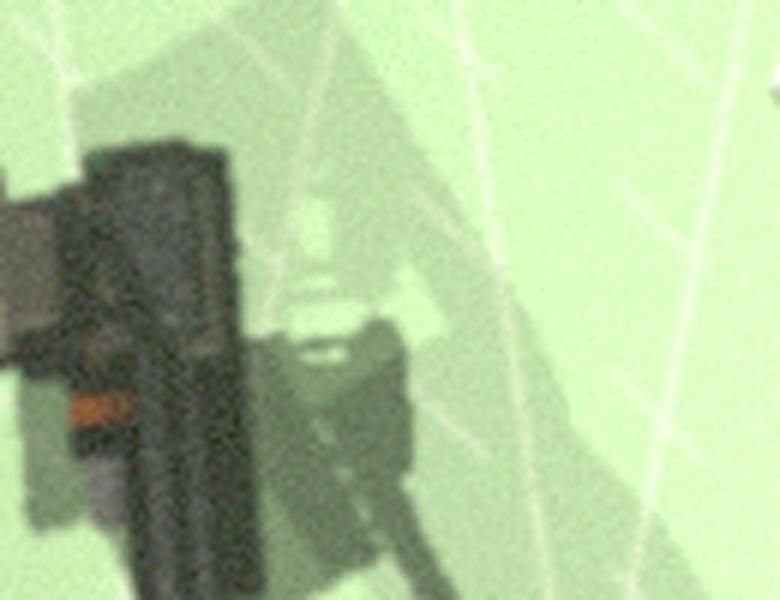

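Emit:
jog_arm(
  commands=[1, 0, 0, 0.02, 0, 1, 0, 0, 0.02, 0, 1, 0, 0, 0.01, 0, 1, 0, 0, 0.003, 0, 1, 0, 0, 0, 0, 1, 0, 0, 0, 0],
)

```text
t: 67.52
tool_pos: [0.4931, 0.3498, 0.0352]
orientation: [2.06, 2.372, 0.001]
force: [0.2, 0.1, -1.4]
opening: 0.0237
```

```bash
python3 hp.py>/dev/null; python3 -c "
from h import *
delta2(.4924,.3493,.0276,98.1)"
```

```text
t 68.19 pos [492.7 349.6  34.5] yaw 98.07 F [-0.2 -0.1 -1.7] open 23.8
shift tool mm [-0.2 -0.4  6.9] turn -0.03
```

View pics/hp_side.png

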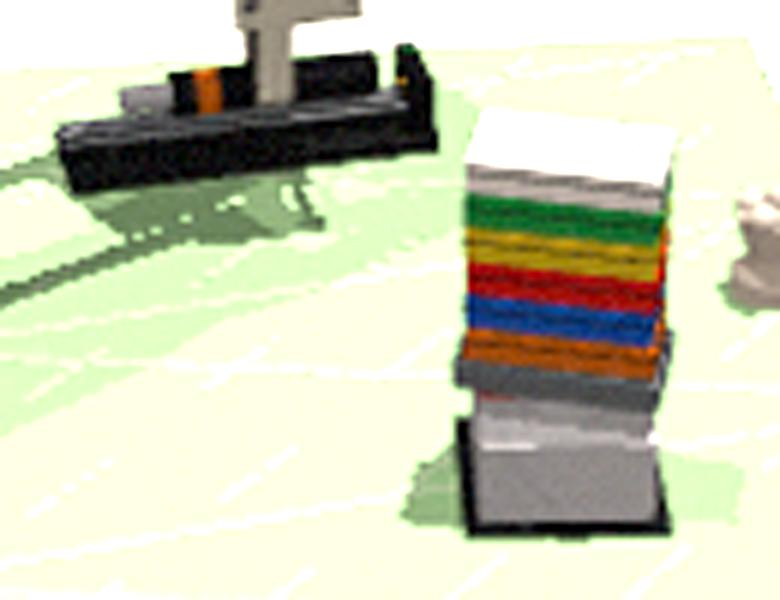

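View pics/hp_top.png

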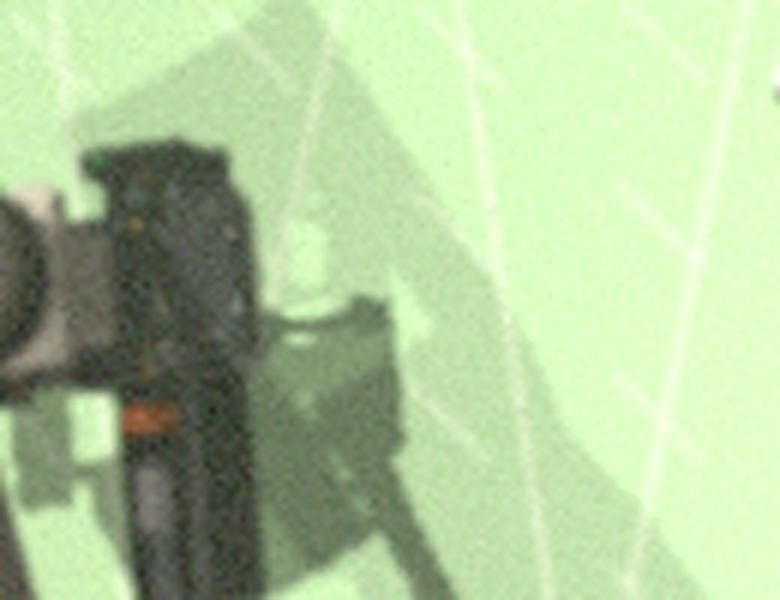

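Emit:
jog_arm(
  commands=[1, 0, 0, 0.002, 0, 1, 0, 0, 0.001, 0, 1, 0, 0, 0.001, 0, 1, 0, 0, 0.001, 0, 1, 0, 0, 0, 0, 1, 0, 0, 0, 0],
)

```text
t: 68.82
tool_pos: [0.493, 0.3492, 0.03]
orientation: [2.059, 2.372, -0.001]
force: [-2.6, -4.5, 6.3]
opening: 0.0235
```

```bash
python3 -c "
from h import *
delta2(.4924,.3493,.0276,98.1)"
```

```text
t 68.89 pos [493.  349.2  30. ] yaw 98.06 F [-2.4 -4.6  5.8] open 23.7
shift tool mm [ 0.2 -0.6  2.4] turn -0.04
```

Emit:
jog_arm(
  commands=[1, -0.001, 0, 0, 0, 1, -0.001, 0, 0, 0, 1, 0, 0, 0, 0, 1, 0, 0, 0.001, 0, 1, 0, 0, 0, 0, 1, 0, 0, 0, 0],
)

```text
t: 69.52
tool_pos: [0.4931, 0.3476, 0.0285]
orientation: [2.06, 2.372, -0.0]
force: [0.5, -1.6, -0.1]
opening: 0.0232
```

```bash
python3 -c "
from h import *
delta2(.4924,.3473,.0276,98.1)
print(avg(2)[0][7:10])"
```

```text
t 69.59 pos [493.1 347.6  28.5] yaw 98.07 F [ 0.4 -1.5 -0.7] open 23.6
shift tool mm [-0.2 -0.7  0.9] turn -0.03
[-0.17351277 -0.14838552  0.02506417]
```

Emit:
jog_arm(
  commands=[1, -0.0005, 0, 0, 0, 1, 0, 0, 0.0008, 0, 1, 0, 0, 0, 0, 1, 0, 0, 0, 0],
)

```text
t: 70.15
tool_pos: [0.4932, 0.3471, 0.0279]
orientation: [2.06, 2.372, -0.0]
force: [-0.6, -1.0, 2.0]
opening: 0.0238
```

```bash
python3 -c "
from h import *
delta2(.4924,.3473,.0276,98.1)
print(avg(2)[0][7:10])"; python3 hp.py >/dev/null
```

```text
t 70.23 pos [493.2 347.1  28. ] yaw 98.07 F [-0.8 -1.9  2.7] open 23.8
shift tool mm [ 0.3 -0.8  0.4] turn -0.03
[-0.41844336  0.20647169 -0.01224271]
```

View pics/hp_side.png

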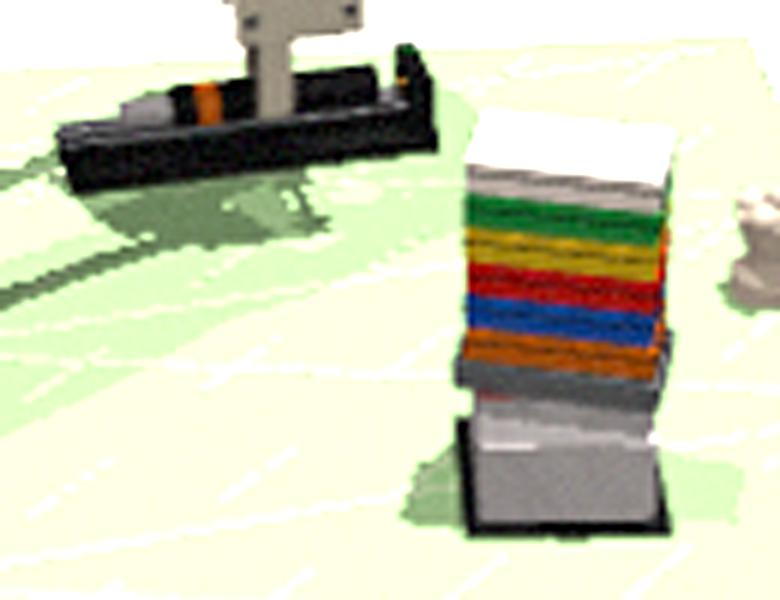

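Emit:
jog_arm(
  commands=[0.2, 0, 0, 0, 0, 0.2, 0, 0, 0, 0, 0.2, 0, 0, 0, 0, 0.2, 0, 0, 0, 0, 1, 0, 0, 0, 0, 1, 0, 0, 0, 0, 1, 0, 0, 0, 0, 1, 0, 0, 0, 0, 1, 0, 0, 0, 0],
  grip_force=10,
)

```text
t: 71.8
tool_pos: [0.4931, 0.3467, 0.0277]
orientation: [2.06, 2.372, -0.001]
force: [-0.2, -3.3, -0.1]
opening: 0.0241
```

```bash
python3 -c "
from h import *
delta2(.4924,.3473,.0276,98.1)
print(avg(2)[0][7:10])"; python3 hp.py >/dev/null
```

```text
t 71.88 pos [493.2 346.7  27.7] yaw 98.06 F [-0.  -3.7  0.7] open 23.8
shift tool mm [ 0.7 -0.7  0.1] turn -0.04
[-0.9137192  -0.14238214 -0.02623824]
```

View pics/hp_side.png

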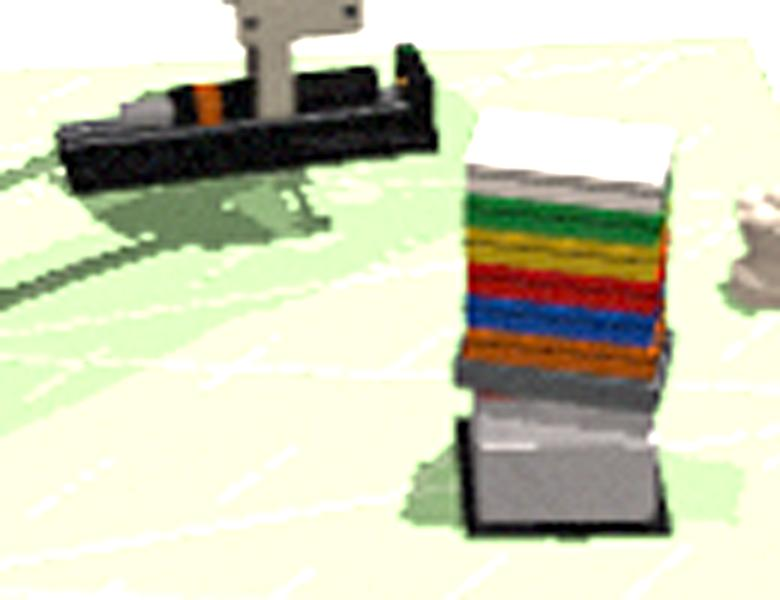

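Emit:
jog_arm(
  commands=[1, -0.0008, 0, 0, 0, 1, 0, 0, 0, 0, 1, 0, 0.002, 0, 0, 1, 0, 0.002, 0, 0, 1, 0, 0.002, 0, 0, 1, 0, 0.002, 0, 0],
)

```text
t: 73.2
tool_pos: [0.5014, 0.3478, 0.0277]
orientation: [-2.059, -2.372, -0.001]
force: [-0.2, -0.4, 0.7]
opening: 0.0239
```

```bash
python3 -c "
from h import *
delta2(.5,.3473,.0276,98.1,2)"
```

```text
t 73.22 pos [501.6 347.8  27.8] yaw 98.07 F [ 0.1  0.3 -0.5] open 23.8
shift tool mm [-0.3 -1.6  0.2] turn -0.03
```

Emit:
jog_arm(
  commands=[1, 0, 0.001, 0, 0, 1, 0, 0.001, 0, 0, 1, 0, 0.001, 0, 0, 1, 0, 0, 0, 0],
)

```text
t: 73.63
tool_pos: [0.5044, 0.3481, 0.0278]
orientation: [2.06, 2.372, 0.001]
force: [0.2, 0.3, -0.3]
opening: 0.024
```

Emit:
jog_arm(
  commands=[1, 0, 0.001, 0, 0, 1, 0, 0.001, 0, 0, 1, 0, 0, 0, 0],
)

```text
t: 73.88
tool_pos: [0.5063, 0.3483, 0.0279]
orientation: [2.06, 2.372, 0.001]
force: [-0.3, 1.9, -1.0]
opening: 0.0237
```

Emit:
jog_arm(
  commands=[1, 0, 0.001, 0, 0, 1, 0, 0.001, 0, 0, 1, 0, 0, 0, 0],
)

```text
t: 74.13
tool_pos: [0.5083, 0.3486, 0.0279]
orientation: [2.06, 2.372, 0.0]
force: [0.2, 0.9, -1.0]
opening: 0.0239
```

```bash
python3 -c "
from h import *
delta2(.5,.3473,.0276,98.1,2)"; python3 hp.py >/dev/null
```

```text
t 74.16 pos [508.3 348.5  27.8] yaw 98.07 F [-0.2  0.9 -0.5] open 23.8
shift tool mm [-0.1 -8.4  0.2] turn -0.03
```

View pics/hp_side.png

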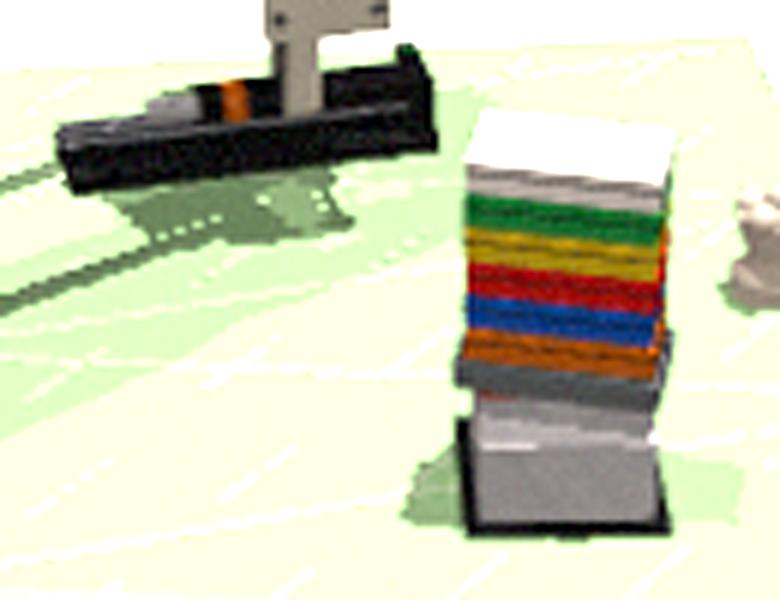

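Near the stop; keep pushing, watching the force.

Emit:
jog_arm(
  commands=[1, 0, 0.001, 0, 0, 1, 0, 0.001, 0, 0, 1, 0, 0, 0, 0],
)

```text
t: 75.08
tool_pos: [0.5088, 0.3487, 0.0277]
orientation: [-2.058, -2.371, 0.003]
force: [-6.5, 0.8, 5.7]
opening: 0.0238
```

Emit:
jog_arm(
  commands=[1, 0, 0.001, 0, 0, 1, 0, 0.001, 0, 0, 1, 0, 0, 0, 0],
)

```text
t: 75.33
tool_pos: [0.5097, 0.3488, 0.0274]
orientation: [-2.057, -2.37, 0.006]
force: [-10.8, 0.2, 7.5]
opening: 0.024
```

Emit:
jog_arm(
  commands=[1, 0, 0.001, 0, 0, 1, 0, 0, 0, 0],
)

```text
t: 75.5
tool_pos: [0.5104, 0.349, 0.0272]
orientation: [-2.057, -2.37, 0.007]
force: [-10.8, 0.4, 7.2]
opening: 0.024
```

Emit:
jog_arm(
  commands=[1, 0, 0.001, 0, 0, 1, 0, 0, 0, 0],
)

```text
t: 75.67
tool_pos: [0.5112, 0.349, 0.027]
orientation: [-2.057, -2.37, 0.008]
force: [-11.1, -0.1, 7.0]
opening: 0.024
```

Emit:
jog_arm(
  commands=[0.2, 0, 0, 0, 0, 0.2, 0, 0, 0, 0, 0.2, 0, 0, 0, 0, 0.2, 0, 0, 0, 0, 0.2, 0, 0, -0.01, 0, 0.2, 0, 0, -0.02, 0, 0.2, 0, 0, -0.03, 0, 0.2, 0, 0, -0.03, 0, 0.2, 0, 0, -0.03, 0, 0.2, 0, 0, -0.03, 0, 0.2, 0, 0, 0, 0],
)

```text
t: 76.58
tool_pos: [0.5176, 0.3511, 0.1871]
orientation: [2.057, 2.369, 0.018]
force: [0.8, -0.7, 0.6]
opening: 0.0372
```

```bash
python3 hp.py; python3 -c "
from h import *
delta2(.5,.3473,.0276,98.1,2)"
```

```text
top handpiece [(0.86, [510.0, 372.0]), (0.39, [629.0, 8.0])]
top handpiece_tail [(0.74, [586.0, 364.0]), (0.34, [746.0, 160.0])]
top handpiece_nose [(0.47, [620.0, 8.0])]
top cradle [(0.82, [476.0, 354.0])]
top cradle_stop [(0.76, [566.0, 353.0]), (0.5, [740.0, 155.0])]
side handpiece [(0.54, [510.0, 398.0])]
side handpiece_tail [(0.84, [577.0, 395.0])]
side handpiece_nose [(0.67, [418.0, 378.0])]
side cradle [(0.86, [478.0, 319.0])]
side cradle_stop [(0.73, [565.0, 355.0]), (0.42, [419.0, 336.0])]
t 77.21 pos [513.8 349.2 177.3] yaw 98.07 F [-0.1 -0.2 -0.8] open 37.2
shift tool mm [ 1.000e-01 -1.400e+01  1.497e+02] turn -0.03
```

View pics/hp_side.png

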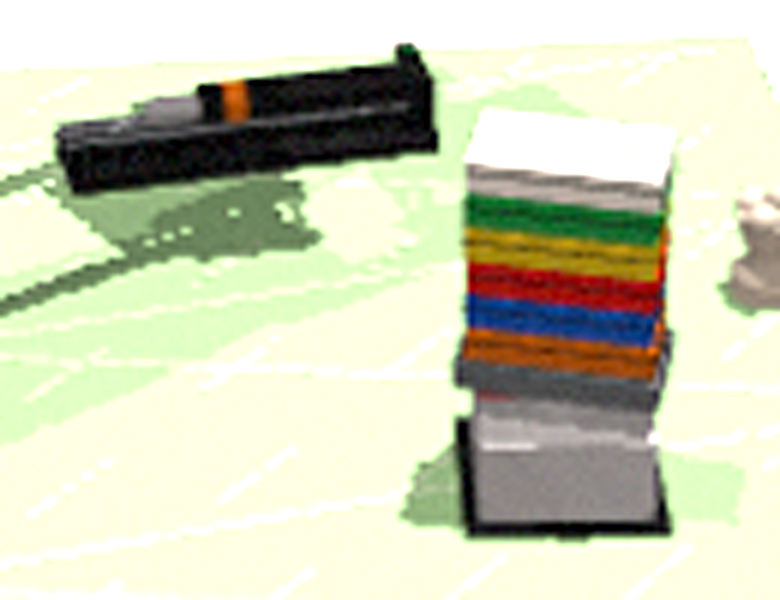

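Emit:
jog_arm(
  commands=[-1, 0, 0, -0.03, 0, -1, 0, 0, -0.04, 0, -1, -0.01, -0.03, 0, 0, -1, -0.02, -0.03, 0, 0, -1, -0.035, -0.01, 0, 0, -1, -0.038, 0, 0, 0, -1, -0.038, 0, 0, 0, -1, -0.038, 0, 0, 0, -1, -0.038, 0, 0, 0, -1, -0.038, 0, 0, 0, -1, -0.038, 0, 0, 0, -1, -0.038, 0, 0, 0, -1, -0.038, 0, 0, 0, -1, -0.038, 0, 0, 0, -1, -0.038, 0, 0, 0, -1, -0.038, 0, 0, 0, -1, -0.038, 0, 0, 0, -1, 0, 0, 0, 0, -1, 0, 0, 0, 0],
)

```text
t: 78.87
tool_pos: [0.5176, -0.1783, 0.2474]
orientation: [-2.064, -2.368, 0.0]
force: [-0.2, 0.5, 0.3]
opening: 0.0931
```

```bash
python3 - <<'E'
from h import *
o=[]
x,y,a=.477,.3465,np.radians(8.1)
for n,(u0,v0,w,h,K) in dict(top=(145,180,60,90,6),side=(240,115,80,55,5)).items():
    p=robot.read_camera(n);cv2.imwrite(f"pics/fin_{n}.png",cv2.convertScaleAbs(p["img"],alpha=1.5))
    im=cv2.convertScaleAbs(cv2.resize(p["img"][v0:v0+h,u0:u0+w],None,fx=K,fy=K,interpolation=cv2.INTER_CUBIC),alpha=4.5 if n=="top" else 5)
    cv2.imwrite(f"pics/fz_{n}.png",im)
E
python3 pile.py .188
python3 -c "
from h import *
delta2(.5,.3473,.0276,98.1,2)
import cv2
a=cv2.imread('pics/fz_top.png');b=cv2.imread('pics/fz_side.png');h=max(a.shape[0],b.shape[0])
z=np.zeros((h,a.shape[1]+b.shape[1],3),np.uint8);z[:a.shape[0],:a.shape[1]]=a;z[:b.shape[0],a.shape[1]:]=b;cv2.imwrite('pics/fz.png',z)"
```

```text
top [ 6.043e+02  4.000e-01 -1.850e+01] side [605.  -87.1 -12.3] both [ 6.041e+02  4.000e-01 -1.900e+01]
t 79.09 pos [ 518.  -175.1  247.9] yaw 98.16 F [-0.3  0.7  0.2] open 93.0
shift tool mm [519.7  56.4 220.3] turn 0.06
```

View pics/fz.png

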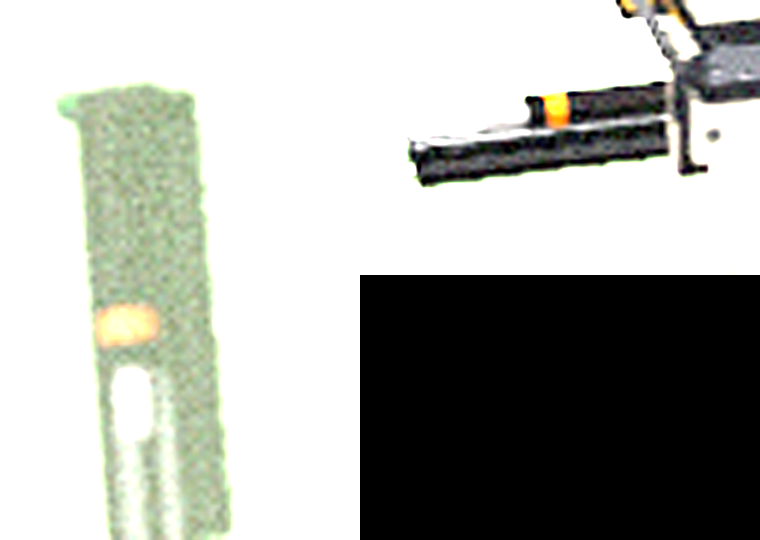

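View pics/fin_top.png

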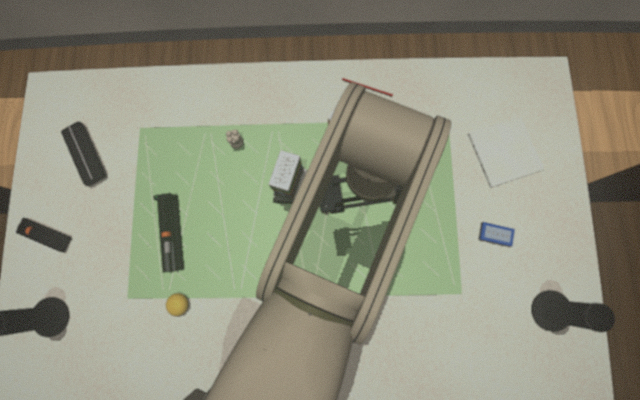

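View pics/fin_side.png

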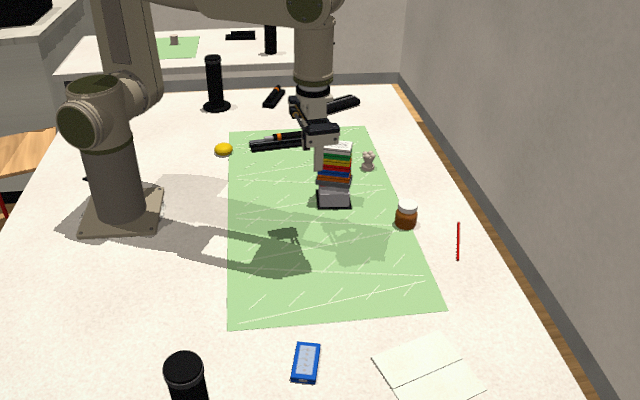

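```bash
python3 - <<'E'
from h import *
im=np.load("sidehp.npy")[118:150,255:320]
a=cv2.convertScaleAbs(cv2.resize(im,None,fx=12,fy=12,interpolation=cv2.INTER_NEAREST),alpha=5);cv2.imwrite("pics/gap.png",a)
p=robot.read_camera("side")
for z in(.032,.04): print((atz(p,*np.array([0,0])+proj(p,[.423,.3386,.032]),z)*1000).round(1), proj(p,[.423,.3386,z]).round(1))
E
```

```text
[423.  338.6  32. ] [264.1 138.2]
[422.6 323.8  40. ] [264.  136.1]
```

View pics/gap.png

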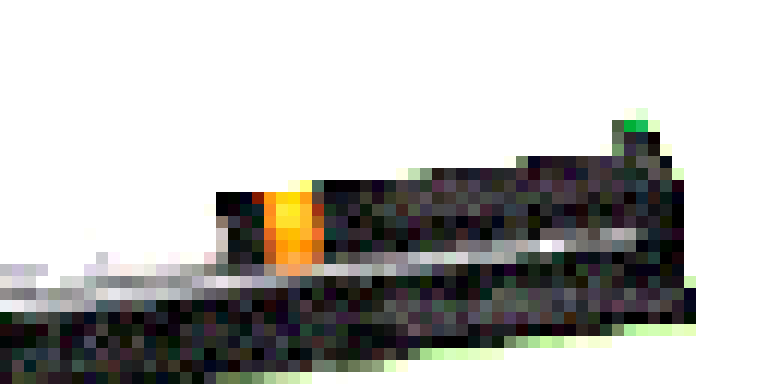

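```bash
python3 -c "
from h import *
robot.close_job();print(robot.read_state()['t'])"
```

```text
the job is handed in; nothing more can be done
the job is handed in; nothing more can be done
```

I finished all three parts in the order asked and handed the job in at about 80 s of the 210 s allowed. The hand-in reports no verdict.

- **Stand:** The stem rested on the key until I had turned it about 4° off my first estimate, then it dropped. It went down to the expected height for fully home, about 16 mm below where it had rested on the key, at about −18° to the world x axis.
- **Cassettes:** All six were there and are piled flat on the tray: orange, blue, red, yellow, green, white from the bottom. I took the blue cassette farther to the left and left its look-alike alone. The top camera puts each cassette from blue up within about 1 mm and 1° of the tray. I checked orange, the bottom one, only by eye.
- **Handpiece:** It lies in the V-groove. I pushed it tail first until the stop pushed back with about 11 N, then let go. A close crop of the side picture shows no gap at the tail, to within about 1 mm. I saw no knock to it during the run.
- **Tooth, jar and wax:** I never touched them. They look unmoved in the last pictures, but I did not measure them again, and the arm hid most of the jar in the top view.

**Checks that disagreed or failed:**
- The side-camera fits of the pile came out several degrees or more off wherever the arm hid part of it, so I relied on the top camera there.
- My camera estimate of the cradle was about 2 to 3 mm out sideways. Contact force showed this, and I corrected it before letting the handpiece settle.

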